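Unfasten the tool chest, get out gouges and roller, fasten it again

TASK

Get the tools out for a print: flip the red-knobbed hasp of the wooden chest up off its staple and well clear, then open the lid until it stands up by itself. Move every gouge lying on top into the grey tray, lift out the ink roller from underneath and lay it on the middle of the glass slab; finally shut the lid fully and swing the hasp down over its staple again.

Things in the scene. Friction and masses are not known exactly. Their poses are not given: they have to be found in the camera images.
- chest: Wooden tool chest, fixed, 172 (x) x 257 (y) x 118 mm high without lid, 20 mm feet included; walls 11 mm. Origin: on the bench under its centre; -x is its front. Inside, along front and back wall, runs a ledge 20 mm wide, top 82 mm above the bench; between them a well 110 mm wide along y, floor 28 mm above the bench. A staple stands out 20 mm from the front at y = -35 mm, 99 mm up.
- lid (a joint): Chest lid, 11 mm thick, hinged along the chest's back (+x) top edge. rad: 0 shut, grows as the front edge rises, stop at 1.85 (leaning back). A stiff hinge: it stays where it is left; up to 6 N at the knob moves it. The staple holds it shut while the hasp hangs over it.
- lid_knob (a point): Centre of the brass ball knob, 18 mm thick, that stands out from the lid's front edge on a thin stem (centre 32 mm out, 5.5 mm above the lid's underside). It swings with the lid about point lid_hinge, radius 204 mm, and turns easily between the fingers. Its frame turns with the lid: x runs from the knob to the hinge, y along the hinge.
- lid_hinge (a point): Point on the lid's hinge axis (chest y), level with the knob along y; axes turn with the lid.
- hasp (a joint): Hasp: steel leaf hinged on the lid's front edge. rad: 0 hanging straight down over the staple (fastened), pi/2 straight out to the front, stop at 2.3 (up and clear). A slightly stiff hinge: stays where it is left, about 1 N at the knob moves it. It is carried with the lid.
- hasp_knob (a point): Centre of the hasp's red ball knob, 18 mm thick, on a thin stem near the leaf's free end: 30 mm out from the leaf, 45.5 mm from the hinge pin along it. It turns easily between the fingers. Its frame turns with the hasp: -x out from the leaf, -z along it away from the pin, y along the pin.
- hasp_pin (a point): Middle of the hasp's hinge pin (axis along chest y), 6 mm in front of the lid's front edge.
- roller_mid (a point): Ink roller, black handle and small tan drum, 187 (x) x 77 (y) x 50 mm high, 0.22 kg; the point is its centre, 25 mm above its underside. x runs from handle to drum; handle, up to 32 mm wide and 37 mm high, from x = -94 to +12 mm; frame and drum from +37 to +94. It lies in the well of the chest, along it.
- tray: Grey open tray, fixed, outside 210 (x) x 180 (y) x 50 mm high on four feet 20 mm high (included); walls and floor 5 mm, inner floor 25 mm above the bench. Origin: on the bench under its centre.
- slab: Pale glass inking slab with metal edges, fixed, 250 (x) x 170 (y) mm, 10 mm thick on feet 20 mm high, so its top is 30 mm above the bench. Origin: on the bench under its centre.
- gouge_a_mid (a point): Lino gouge, dark brown, 137 (x) x 25 x 25 mm, 45 g; the point is its centre, 12.5 mm above its underside. x runs from handle to blade: handle 24 mm thick from x = -68 to -3 mm, then a blade 6 mm wide and 17 mm high to +69. One to three gouges are present; they lie across the well on the two ledges, above the roller, side by side.
- gouge_b_mid (a point): Lino gouge, pale wood, 137 (x) x 25 x 25 mm, 45 g; the point is its centre, 12.5 mm above its underside. x runs from handle to blade: handle 24 mm thick from x = -68 to -3 mm, then a blade 6 mm wide and 17 mm high to +69. One to three gouges are present; they lie across the well on the two ledges, above the roller, side by side.
- gouge_c_mid (a point): Lino gouge, mid brown, 137 (x) x 25 x 25 mm, 45 g; the point is its centre, 12.5 mm above its underside. x runs from handle to blade: handle 24 mm thick from x = -68 to -3 mm, then a blade 6 mm wide and 17 mm high to +69. One to three gouges are present; they lie across the well on the two ledges, above the roller, side by side.

How it is judged (in metres and radians):
On the way, in this order (a step that is already met when the one before it is completed fails the run):
1. the hasp is flipped up clear of its staple while the lid is still shut (value of joint hasp above 1.6 rad and value of joint lid below 0.06 rad), for 0.2 s.
2. the lid stands open (value of joint lid above 1.35 rad), for 0.2 s.
3. every gouge is in the tray and the roller lies on the slab (x of gouge_a_mid in the frame of tray between -0.1 and 0.1 m and y of gouge_a_mid in the frame of tray between -0.085 and 0.085 m and z of gouge_a_mid in the frame of tray between 0.02 and 0.075 m and x of gouge_b_mid in the frame of tray between -0.1 and 0.1 m and y of gouge_b_mid in the frame of tray between -0.085 and 0.085 m and z of gouge_b_mid in the frame of tray between 0.02 and 0.075 m and x of gouge_c_mid in the frame of tray between -0.1 and 0.1 m and y of gouge_c_mid in the frame of tray between -0.085 and 0.085 m and z of gouge_c_mid in the frame of tray between 0.02 and 0.075 m and x of roller_mid in the frame of slab between -0.06 and 0.06 m and y of roller_mid in the frame of slab between -0.05 and 0.05 m and z of roller_mid in the frame of slab between 0.038 and 0.072 m), for 0.2 s.
4. the lid is shut (value of joint lid below 0.06 rad), for 0.2 s.
At the end, for the whole second after the job is handed in: Every gouge present lies in the tray (centre inside its walls, under 75 mm above the bench); the roller rests on the slab, its centre within 60 mm along and 50 mm across of the slab's middle; the lid is shut (under 0.06 rad) and the hasp hangs over the staple (under 0.2 rad) (all of step 3 and value of joint lid below 0.06 rad and value of joint hasp below 0.2 rad); the robot touches nothing.
It fails at once if the lid is moved through its lower travel with the hasp still (or already) hanging down (value of joint lid between 0.15 and 1 rad and value of joint hasp below 0.6 rad).
Of gouge_a, gouge_b, gouge_c only 1 to 3 are there at a start; the rules pass over those that are not, and their reading is None.
At some moment in a run one of roller may be knocked a few centimetres aside while the robot is not near it.
Once in a run the grip may slacken for a moment while it holds something.
It also fails if it takes over 210 s, if anything falls off the work surface, if the arm or the gripper's body presses on something with over 40 N, if the wrist force passes 120 N, or if a joint passes its speed limit or range.

ROBOT

A 6-joint arm with a two-finger parallel gripper is mounted at the origin on a cart in front of the work surface, level with it; the furniture and walls round the work are solid. World frame = base frame: x ahead of the robot, y to its left, z up, the work surface at z = 0. Lengths are in mm, angles in rad, forces in N, time in s.
With the tool pointing down it reaches from about 275 to 1000 mm from the base axis. Payload 8.4 kg.
Tool frame: the origin (TCP) lies midway between the tips of the shut fingers; the grasp point (between the pads) lies r.grip_point_offset behind it (r.grip_point_offset is the distance from the TCP to the grasp point, in mm); z points along the fingers, y is the direction in which the jaws open and shut (so a half turn about z gives the same grasp; the last joint's range is limited). The gripper opens to 85 mm and grips with 20 to 120 N. Pads are 22 mm wide; open, the fingers measure 114 mm over their backs; the gripper's body (76 mm by 85 mm) begins 54 mm behind the grasp point. The pads swing forward as they close: fully open they stand 13 mm farther back than shut.
Start: joints at [1.268, 0.353, 1.633, -0, 1.155, -0.002], TCP at [185.176, 596.94, 231.281] pointing down, gripper open.
Joint ranges: [-2.63, 2.63], [-0.92, 2.1], [0.06, 2.66], [-1.3, 4.44], [0, 2.69], [-3.02, 3.02]. Speed limits (rad/s): [2.22, 2.22, 2.79, 3.14, 3.14, 3.14].

INTERFACE

Orientations are given as [roll, pitch, yaw] about the fixed x, y, z axes, in that order (R = Rz(yaw) Ry(pitch) Rx(roll)).
In Python, from rig import r gives the robot as it stands.
- The arm moves only by the tool move_arm, never from a script. Its argument "targets" is one flat list of numbers, 5 for each row, row after row: the gripper's target within -1 to 1 (fully open at 1, half-way at 0, shut at -1), then the shift along the tool's x, y, z in cm, then the turn about the tool's z in degrees. In form: [gripper, tx, ty, tz, turn, gripper, tx, ty, tz, turn, ...]. A call has 1 to 10 rows; each row is the pose to reach, as a shift and turn from the pose commanded when the call began, along the tool's axes at that moment; what a row does not reach only later rows make up. A row lasts 1/10 s, in which the tool goes at most 50 mm and 8.59 degrees, less where a joint would pass 70% of its speed; a pose out of reach is approached as far as the arm can. A call with a gripper value outside its range is refused whole. The fingers move at their own pace and stop on an object; "squeeze" is the grip in N (left out, the last holds). Time passes only in rows, so rows that repeat a pose let the fingers close. It gives the time, the measured TCP pose, the force and the opening at its end, in the units of the state.
- r.sense(): the state, without advancing time (a new reading comes with each control period).
- r.grab_frame(name): name is "scene" or "top" or "wrist"; returns a dict with "img" (420x560x3 uint8, blue, green, red), "K" (3x3 intrinsics, pixels), "world_to_cam" (4x4, takes a point from world to camera coordinates). Camera axes: x right, y down, z forward; pixel columns grow to the right and rows downward; lengths in mm; the calibration is good to about 2 mm. The wrist camera is an equidistant fisheye: a pixel r from the principal point sees the ray r / f radians off the axis. A picture is of the moment at which its call begins. There is no depth.
- r.sign_off(): hands the job in, once; it reports no verdict.
Trained networks look in a picture, given as the dict that the camera call returned (one of the last four; its "shot" number tells which), for a name from the list of things; names that differ only in an ending like _2 or _b are one class to them, and where a whole thing is asked for, a point or a joint stands for the part that bears it (a point fixed in the world has none). Each returns a list of dicts, best first, with "conf" (0 to 1); they miss things now and then, are a little off and sometimes report something else, mostly with a low value. They report only what shows in the picture. A call takes as long as a camera call.
- r.outline_of(picture, thing): "region" (420x560 bool, what is visible of it).
- r.mark_of(picture, thing): "position" ([x, y, z] in mm, in world coordinates, good to about 4 mm: a listed point, or the origin of a listed thing).
The state is a dict: "clock": time; "qpos": joint angles; "qvel": joint speeds; "joint_efforts": joint torques, N m; "eef_pos": TCP position; "tcp_rot": TCP orientation; "contact_force": force on the tool from outside, world axes, zero at the start; "wrist_torque": the same for the moment, N m; "opening": opening from 0.0 (shut) to 1.0 (fully open).
Only numpy, scipy, OpenCV 4.12 (cv2) and the standard library are available. Lean on these libraries where they do the work, as an engineer would, in place of code of your own. Each camera call takes 0.05 s, during which the arm holds its last target.

## Working session

There is one attempt and no reset: what is moved stays moved. The work goes in short steps, Python scripts to look and compute and a tool call to move; the robot and the scene stay as the last step left them, time stands still between calls to the robot, and variables do not carry over. Pictures are saved under pics/ and viewed, and the job is handed in when it is done.

Besides the shell and the picture viewer there is one more tool, called after ">>>" as name(argument=value, ...) on one line, values as JSON. move_arm: Moves the arm, as the interface text tells. Its arguments: {"type":"object","properties":{"targets":{"type":"array","items":{"type":"number"}},"squeeze":{"type":"number"}},"required":["targets"]}

```bash
mkdir -p pics; ls; cat > h.py <<'E'
import numpy as np, cv2
from rig import r
from scipy.spatial.transform import Rotation as R
def st():
    s=r.sense(); print('t',round(s['clock'],2),'q',np.round(s['qpos'],3),'p',np.round(s['eef_pos'],1),'rpy',np.round(s['tcp_rot'],3),'F',np.round(s['contact_force'],1),'op',round(s['opening'],3)); return s
def Rt(s):
    a=np.array(s['tcp_rot']); return R.from_euler('xyz',a) if a.shape==(3,) else R.from_matrix(a)
def shift(s,p):
    "tool-axes shift in cm from the current pose to world p"
    return Rt(s).inv().apply(np.array(p)-np.array(s['eef_pos']))/10
def snap(n,f,pts=[]):
    d=r.grab_frame(n); cv2.imwrite('pics/'+f+'.png',d['img']); return d
def proj(d,p):
    p=np.append(p,1); c=(np.array(d['world_to_cam'])@p)[:3]; u=np.array(d['K'])@c; return u[:2]/u[2]
E
python3 - <<'E'
from h import *
s=st(); print(r.grip_point_offset)
names=['chest','lid_knob','lid_hinge','hasp_knob','hasp_pin','roller_mid','tray','slab','gouge_a_mid','gouge_b_mid','gouge_c_mid']
for c in ['scene','top','wrist']:
    d=snap(c,'a_'+c)
    print(c)
    for n in names:
        try:
            m=r.mark_of(d,n); print(n,[(np.round(x['position'],0),round(x['conf'],2)) for x in m[:3]])
        except Exception as e: print(n,e)
E
```

```text
pics
t 0.0 q [ 1.268  0.354  1.634  0.     1.155 -0.002] p [185.  596.5 230.6] rpy [-3.14  -0.     2.841] F [-0.1  0.4  0.4] op 1.0
18.700000000000003
scene
chest [(array([565., 132.,  -0.]), 0.91)]
lid_knob [(array([435., 193., 126.]), 0.58)]
lid_hinge [(array([631., 231., 121.]), 0.79)]
hasp_knob [(array([448.,  77.,  77.]), 0.62)]
hasp_pin [(array([484.,  87., 119.]), 0.62)]
roller_mid []
tray [(array([ 552., -372.,    2.]), 0.68)]
slab [(array([ 493., -138.,   -3.]), 0.78), (array([434., 193., 122.]), 0.73)]
gouge_a_mid [(array([ 549., -371.,   -1.]), 0.6)]
gouge_b_mid []
gouge_c_mid [(array([483.,  84., 121.]), 0.25)]
top
chest [(array([568., 136.,   3.]), 0.8)]
lid_knob [(array([433., 191., 125.]), 0.92)]
lid_hinge [(array([633., 226., 120.]), 0.56)]
hasp_knob [(array([451.,  80.,  75.]), 0.67)]
hasp_pin []
roller_mid []
tray [(array([ 552., -372.,   -0.]), 0.81)]
slab [(array([ 485., -141.,    0.]), 0.88)]
gouge_a_mid []
gouge_b_mid []
gouge_c_mid [(array([449.,  80.,  78.]), 0.41)]
wrist
chest [(array([566., 137.,   1.]), 0.91)]
lid_knob []
lid_hinge []
hasp_knob []
hasp_pin []
roller_mid []
tray []
slab [(array([ 490., -142.,   -2.]), 0.97)]
gouge_a_mid []
gouge_b_mid []
gouge_c_mid []
```

View pics/a_scene.png

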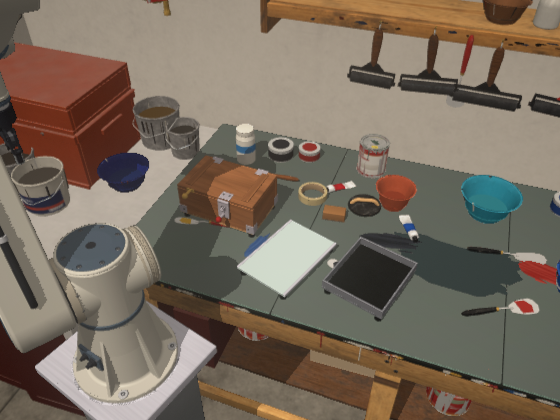

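View pics/a_top.png

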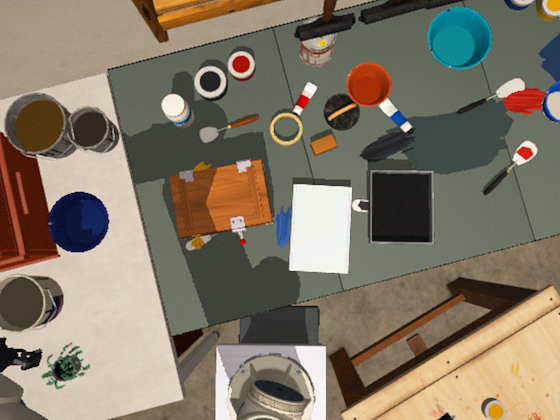

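View pics/a_wrist.png

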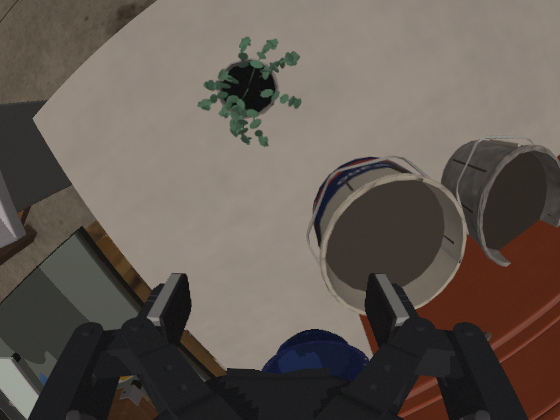

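```bash
cat > fit.py <<'E'
from h import *
from scipy.optimize import minimize
ds={c:r.grab_frame(c) for c in ['scene','top']}
def hull(d,x,y,yaw,sx,sy,z0,z1):
    m=np.zeros((420,560),np.uint8); P=[]
    c,s=np.cos(yaw),np.sin(yaw)
    for a in (-1,1):
        for b in (-1,1):
            for z in (z0,z1):
                P.append(proj(d,[x+c*a*sx/2-s*b*sy/2,y+s*a*sx/2+c*b*sy/2,z]))
    h=cv2.convexHull(np.float32(P)); cv2.fillConvexPoly(m,np.int32(np.round(h*16)),255,lineType=cv2.LINE_AA,shift=4)
    return m/255.
for nm,things,g,dim in [('chest',['chest','lid'],(566,135,.18),(172,257,0,129)),('slab',['slab'],(490,-140,.0),(250,170,20,30)),('tray',['tray'],(552,-372,0.0),(210,180,20,50))]:
    regs={}
    for c,d in ds.items():
        R_=np.zeros((420,560),bool)
        for t in things:
            o=r.outline_of(d,t)
            if o: R_|=np.array(o[0]['region']); print(c,t,round(o[0]['conf'],2),np.sum(o[0]['region']))
        regs[c]=R_
    for use in (['top'],['scene'],['scene','top']):
        def cost(p):
            return sum(np.abs(hull(ds[c],*p,*dim)-regs[c]).sum()/regs[c].sum() for c in use)
        best=None
        for y0 in (g[2]-.15,g[2],g[2]+.15):
            q=minimize(cost,(g[0],g[1],y0),method='Nelder-Mead',options=dict(initial_simplex=[(g[0],g[1],y0),(g[0]+10,g[1],y0),(g[0],g[1]+10,y0),(g[0],g[1],y0+.1)]))
            if best is None or q.fun<best.fun: best=q
        print(nm,use,np.round(best.x,3),round(best.fun,3))
E
python3 fit.py
```

```text
scene chest 0.64 5603
scene lid 0.58 3274
top chest 0.69 6479
top lid 0.62 6144
chest ['top'] [5.62425e+02 1.34664e+02 1.93000e-01] 0.058
chest ['scene'] [5.72795e+02 1.47596e+02 1.88000e-01] 0.093
chest ['scene', 'top'] [5.62915e+02 1.36510e+02 1.91000e-01] 0.168
scene slab 0.96 4027
top slab 0.94 5107
slab ['top'] [ 4.84826e+02 -1.43317e+02 -4.60000e-02] 0.04
slab ['scene'] [ 4.84373e+02 -1.40869e+02 -4.20000e-02] 0.043
slab ['scene', 'top'] [ 4.84922e+02 -1.41681e+02 -4.40000e-02] 0.088
scene tray 0.62 4457
top tray 0.78 4837
tray ['top'] [ 5.48099e+02 -3.72570e+02 -7.00000e-03] 0.032
tray ['scene'] [ 5.45951e+02 -3.70741e+02  3.00000e-03] 0.055
tray ['scene', 'top'] [ 5.47999e+02 -3.72172e+02 -6.00000e-03] 0.091
```

```bash
cat >> h.py <<'E'
def plan(p,yaw=None):
    s=st(); print('shift cm',np.round(shift(s,p),2), 'turn deg', None if yaw is None else round(-np.degrees((yaw-R.from_matrix(Rt(s).as_matrix()).as_euler('xyz')[2]+np.pi/2)%np.pi-np.pi/2,1) if False else 0)
    if yaw is not None:
        y=Rt(s).as_euler('xyz')[2]; d=(yaw-y+np.pi)%(2*np.pi)-np.pi; print('turn deg',round(-np.degrees(d),1))
E
sed -i "s/; print('shift cm'.*/; print('shift cm',np.round(shift(s,p),2))/" h.py
python3 -c "
from h import *
plan([450,79,230],3.327)"
```

```text
t 2.3 q [ 1.268  0.353  1.633 -0.     1.155 -0.002] p [185.2 596.9 231.3] rpy [-3.142  0.     2.841] F [-0.7 -0.4 -0.3] op 1.002
shift cm [-40.64 -41.62   0.13]
turn deg -27.9
```

>>> move_arm(targets=[1,-3,-3,0,-3,1,-6.5,-6.5,0,-6,1,-10,-10,0,-9,1,-13,-13.5,0,-12,1,-16.5,-17,0,-15,1,-20,-20.5,0,-18,1,-23,-24,0,-21,1,-26.5,-27,0,-24,1,-30,-31,0,-27.9,1,-33,-34,0,-27.9], squeeze=40)

```text
clock: 3.3
eef_pos: [400.1, 172.5, 231.6]
tcp_rot: [3.142, 0.001, -2.953]
contact_force: [-0.1, 0.4, 0.3]
opening: 0.997
```

```bash
python3 -c "
from h import *
plan([450,79,200],3.327)"
```

```text
t 3.3 q [ 0.404  0.051  2.017 -0.     1.073 -1.356] p [400.1 172.5 231.6] rpy [ 3.142e+00  1.000e-03 -2.953e+00] F [-0.1  0.4  0.3] op 0.997
shift cm [ -3.15 -10.12   3.16]
turn deg 0.2
```

>>> move_arm(targets=[1,-1,-3,0,0,1,-2,-6.5,1,0,1,-3,-10,2,0,1,-3,-10,3,0,1,-3,-10,3,0,1,-3,-10,3,0])

```text
clock: 3.9
eef_pos: [447.2, 82.2, 201.3]
tcp_rot: [3.141, -0.001, -2.955]
contact_force: [0.1, -0.5, 0.0]
opening: 1.002
```

```bash
python3 - <<'E'
from h import *
s=st()
for c in ['wrist','scene','top']:
    d=snap(c,'b_'+c)
    for n in ['hasp_knob','hasp_pin','lid_knob','lid_hinge','chest']:
        m=r.mark_of(d,n); print(c,n,[(np.round(x['position'],0),round(x['conf'],2)) for x in m[:2]])
E
```

```text
t 3.9 q [ 0.178  0.121  2.014  0.     1.007 -1.579] p [447.2  82.2 201.3] rpy [ 3.141e+00 -1.000e-03 -2.955e+00] F [ 0.1 -0.5  0. ] op 1.002
wrist hasp_knob [(array([449.,  78.,  79.]), 0.79), (array([433., 193., 124.]), 0.39)]
wrist hasp_pin [(array([483.,  87., 124.]), 0.62)]
wrist lid_knob [(array([435., 194., 120.]), 0.84)]
wrist lid_hinge []
wrist chest [(array([564., 140.,  -2.]), 0.58)]
scene hasp_knob [(array([448.,  76.,  79.]), 0.73)]
scene hasp_pin [(array([485.,  84., 119.]), 0.69)]
scene lid_knob [(array([434., 189., 122.]), 0.95)]
scene lid_hinge [(array([634., 228., 120.]), 0.6), (array([ 495., -139.,   -4.]), 0.26)]
scene chest [(array([565., 134.,   0.]), 0.69)]
top hasp_knob []
top hasp_pin []
top lid_knob []
top lid_hinge [(array([631., 230., 123.]), 0.82)]
top chest [(array([566., 137.,   2.]), 0.65)]
```

View pics/b_wrist.png

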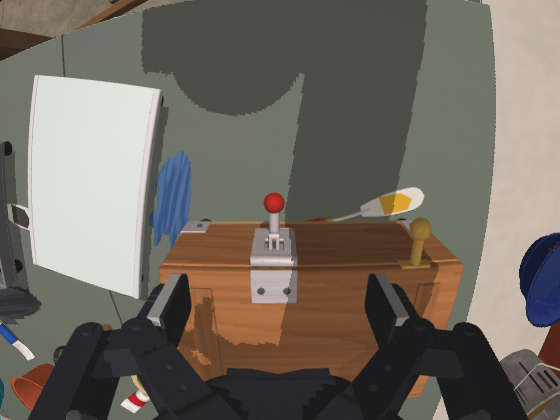

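```bash
python3 -c "
from h import *
plan([450,78.5,66],3.327)"
```

```text
t 4.8 q [ 0.177  0.121  2.014  0.     1.006 -1.58 ] p [447.6  81.7 201.3] rpy [ 3.142 -0.    -2.955] F [ 0.   1.3 -0.5] op 1.004
shift cm [-0.18 -0.36 13.53]
turn deg 0.0
```

>>> move_arm(targets=[1,-0.2,-0.35,2.5,0,1,-0.2,-0.35,5,0,1,-0.2,-0.35,7.5,0,1,-0.2,-0.35,10,0,1,-0.2,-0.35,12,0,0,-0.2,-0.35,13.5,0,-0.3,-0.2,-0.35,13.5,0,-0.3,-0.2,-0.35,13.5,0], squeeze=20)

```text
clock: 5.6
eef_pos: [450.2, 78.6, 66.4]
tcp_rot: [3.142, -0.001, -2.955]
contact_force: [0.6, -0.7, 0.6]
opening: 0.514
```

```bash
python3 - <<'E'
from h import *
s=st(); snap('wrist','c_w'); snap('scene','c_s')
E
```

```text
t 5.6 q [ 0.17   0.342  2.116  0.     0.684 -1.587] p [450.2  78.6  66.4] rpy [ 3.142e+00 -1.000e-03 -2.955e+00] F [ 0.6 -0.7  0.6] op 0.514
```

View pics/c_w.png

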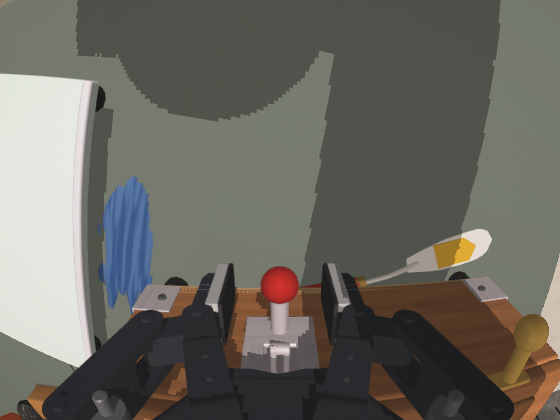

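>>> move_arm(targets=[-1,0,0,0,0,-1,0,0,0,0,-1,0,0,0,0,-1,0,0,0,0,-1,0,0,0,0], squeeze=25)

```text
clock: 6.2
eef_pos: [451.0, 79.3, 67.1]
tcp_rot: [3.141, 0.002, -2.956]
contact_force: [0.5, 5.4, 2.8]
opening: 0.189
```

```bash
python3 - <<'E'
from h import *
s=st(); snap('wrist','d_w')
# arc of the hasp knob in cm tool axes: tool x ~ -chest x, tool z down
for th in np.arange(0,2.31,.1):
    d=np.array([-np.sin(th),-np.cos(th)]);o=np.array([-np.cos(th),np.sin(th)])
    k=45.5*d+30*o-np.array([-30,-45.5]); print(round(th,2),np.round([-k[0]/10,-k[1]/10],2))
E
```

```text
t 6.2 q [ 1.700e-01  3.400e-01  2.116e+00  1.000e-03  6.830e-01 -1.587e+00] p [451.   79.3  67.1] rpy [ 3.141e+00  2.000e-03 -2.956e+00] F [0.5 5.4 2.8] op 0.189
0.0 [-0. -0.]
0.1 [ 0.44 -0.32]
0.2 [ 0.84 -0.69]
0.3 [ 1.21 -1.09]
0.4 [ 1.54 -1.53]
0.5 [ 1.81 -2.  ]
0.6 [ 2.05 -2.49]
0.7 [ 2.23 -3.  ]
0.8 [ 2.35 -3.53]
0.9 [ 2.43 -4.07]
1.0 [ 2.45 -4.62]
1.1 [ 2.42 -5.16]
1.2 [ 2.33 -5.7 ]
1.3 [ 2.19 -6.22]
1.4 [ 1.99 -6.73]
1.5 [ 1.75 -7.22]
1.6 [ 1.46 -7.68]
1.7 [ 1.13 -8.11]
1.8 [ 0.75 -8.51]
1.9 [ 0.34 -8.86]
2.0 [-0.11 -9.17]
2.1 [-0.59 -9.44]
2.2 [-1.09 -9.65]
2.3 [-1.61 -9.82]
```

View pics/d_w.png

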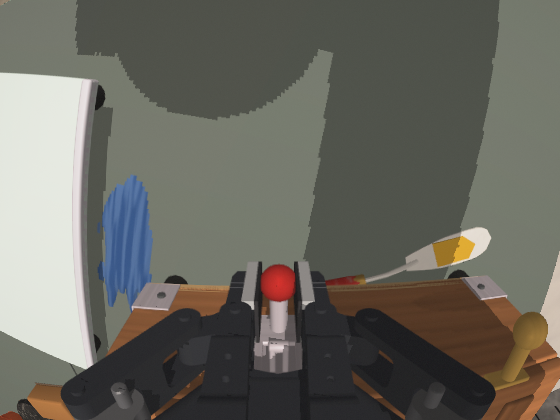

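>>> move_arm(targets=[-1,0.44,0,-0.32,0,-1,0.84,0,-0.69,0,-1,1.21,0,-1.09,0,-1,1.54,0,-1.53,0,-1,1.81,0,-2.0,0,-1,2.05,0,-2.49,0,-1,2.23,0,-3.0,0,-1,2.35,0,-3.53,0,-1,2.43,0,-4.07,0,-1,2.45,0,-4.62,0])

```text
clock: 7.25
eef_pos: [426.7, 74.7, 113.2]
tcp_rot: [3.141, 0.002, -2.956]
contact_force: [2.0, 5.4, -3.4]
opening: 0.182
```

```bash
python3 - <<'E'
from h import *
s=st(); snap('wrist','e_w'); snap('scene','e_s')
E
```

```text
t 7.25 q [ 1.690e-01  2.230e-01  2.137e+00  1.000e-03  7.800e-01 -1.588e+00] p [426.7  74.7 113.2] rpy [ 3.141e+00  2.000e-03 -2.956e+00] F [ 2.   5.4 -3.4] op 0.182
```

View pics/e_w.png

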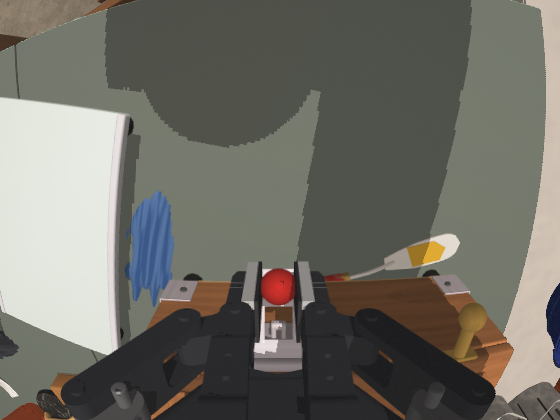

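>>> move_arm(targets=[-1,-0.03,0,-0.54,0,-1,-0.12,0,-1.08,0,-1,-0.26,0,-1.6,0,-1,-0.46,0,-2.11,0,-1,-0.7,0,-2.6,0,-1,-0.99,0,-3.06,0,-1,-1.32,0,-3.49,0,-1,-1.7,0,-3.89,0,-1,-2.11,0,-4.24,0,-1,-2.56,0,-4.55,0])

```text
clock: 8.35
eef_pos: [450.3, 79.1, 157.9]
tcp_rot: [3.141, -0.002, -2.956]
contact_force: [-1.2, 5.0, -4.6]
opening: 0.18
```

>>> move_arm(targets=[-1,-0.48,0,-0.27,0,-1,-0.85,0,-0.44,0,-1,-0.85,0,-0.44,0])

```text
clock: 8.65
eef_pos: [459.4, 80.9, 162.4]
tcp_rot: [3.141, -0.001, -2.956]
contact_force: [-1.4, 4.5, -1.5]
opening: 0.179
```

```bash
python3 - <<'E'
from h import *
s=st(); snap('wrist','f_w'); snap('scene','f_s')
E
```

```text
t 8.65 q [ 1.700e-01  1.930e-01  2.029e+00  1.000e-03  9.200e-01 -1.587e+00] p [459.4  80.9 162.4] rpy [ 3.141e+00 -1.000e-03 -2.956e+00] F [-1.4  4.5 -1.5] op 0.179
```

View pics/f_w.png

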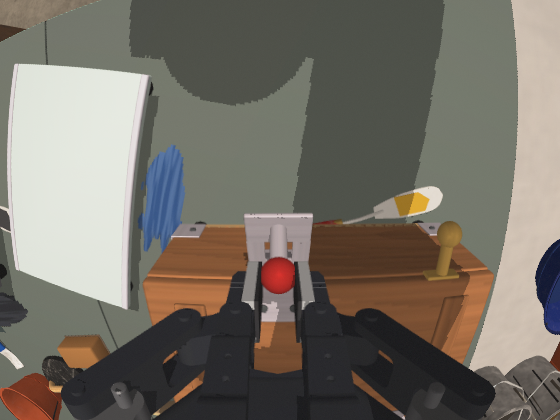

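>>> move_arm(targets=[0,0,0,0,0,0,0,0,0,0,0,0,0,0,0,0,0,0,-3,0,0,0,0,-6,0,0,0,0,-6,0])

```text
clock: 9.35
eef_pos: [462.0, 80.6, 226.0]
tcp_rot: [-3.141, 0.006, -2.955]
contact_force: [-0.1, 1.3, 0.4]
opening: 0.502
```

```bash
python3 - <<'E'
from h import *
plan([434,192,200],3.327)
d=snap('wrist','g_w')
for n in ['hasp_knob','hasp_pin','lid_knob']:
    m=r.mark_of(d,n); print(n,[(np.round(x['position'],0),round(x['conf'],2)) for x in m[:2]])
E
```

```text
t 9.35 q [ 0.17   0.11   1.965 -0.     1.06  -1.587] p [462.   80.6 226. ] rpy [-3.141  0.006 -2.955] F [-0.1  1.3  0.4] op 0.502
shift cm [ 0.71 11.46  2.59]
turn deg 0.0
hasp_knob [(array([433., 195., 123.]), 0.71), (array([458.,  79., 173.]), 0.66)]
hasp_pin [(array([484.,  86., 127.]), 0.8)]
lid_knob [(array([434., 192., 124.]), 0.95)]
```

>>> move_arm(targets=[0.5,0.2,3,0,0,0.8,0.5,7,0,0,0.8,0.7,10,1,0,0.8,0.7,11.5,2.5,0,0.8,0.7,11.5,4.5,0,0.5,0.7,11.5,6.5,0,0.2,0.7,11.5,8.5,0,0.0,0.7,11.5,10.5,0,-0.1,0.7,11.5,11.4,0,-0.1,0.7,11.5,11.4,0])

```text
clock: 10.55
eef_pos: [430.2, 191.5, 106.7]
tcp_rot: [-3.141, -0.004, -2.955]
contact_force: [-1.1, 1.0, 0.3]
opening: 0.451
```

```bash
python3 - <<'E'
from h import *
plan([434,192,112],3.327)
d=snap('wrist','h_w')
for n in ['lid_knob']:
    m=r.mark_of(d,n); print(n,[(np.round(x['position'],0),round(x['conf'],2)) for x in m[:2]])
E
```

```text
t 10.55 q [ 0.416  0.289  2.062 -0.     0.795 -1.341] p [430.2 191.5 106.7] rpy [-3.141 -0.004 -2.955] F [-1.1  1.   0.3] op 0.451
shift cm [-0.38 -0.02 -0.53]
turn deg 0.0
lid_knob [(array([433., 197., 123.]), 0.63)]
```

View pics/h_w.png

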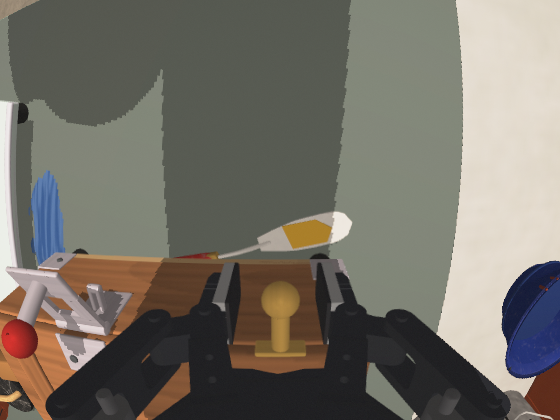

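>>> move_arm(targets=[-0.1,-0.35,0,-0.3,0,-1,-0.35,0,-0.3,0,-1,-0.35,0,-0.3,0,-1,-0.35,0,-0.3,0,-1,-0.35,0,-0.3,0,-1,-0.35,0,-0.3,0], squeeze=35)

```text
clock: 11.25
eef_pos: [435.9, 193.7, 112.5]
tcp_rot: [3.14, 0.003, -2.956]
contact_force: [-0.6, 4.1, 5.4]
opening: 0.18
```

```bash
python3 - <<'E'
from h import *
s=st(); snap('wrist','i_w')
for th in np.arange(0,1.81,.1):
    print(round(th,2),np.round([-20.4*(1-np.cos(th)),-20.4*np.sin(th)],2))
E
```

```text
t 11.25 q [ 4.140e-01  2.840e-01  2.050e+00  1.000e-03  8.040e-01 -1.343e+00] p [435.9 193.7 112.5] rpy [ 3.140e+00  3.000e-03 -2.956e+00] F [-0.6  4.1  5.4] op 0.18
0.0 [-0. -0.]
0.1 [-0.1  -2.04]
0.2 [-0.41 -4.05]
0.3 [-0.91 -6.03]
0.4 [-1.61 -7.94]
0.5 [-2.5  -9.78]
0.6 [ -3.56 -11.52]
0.7 [ -4.8  -13.14]
0.8 [ -6.19 -14.63]
0.9 [ -7.72 -15.98]
1.0 [ -9.38 -17.17]
1.1 [-11.15 -18.18]
1.2 [-13.01 -19.01]
1.3 [-14.94 -19.66]
1.4 [-16.93 -20.1 ]
1.5 [-18.96 -20.35]
1.6 [-21.   -20.39]
1.7 [-23.03 -20.23]
1.8 [-25.03 -19.87]
```

View pics/i_w.png

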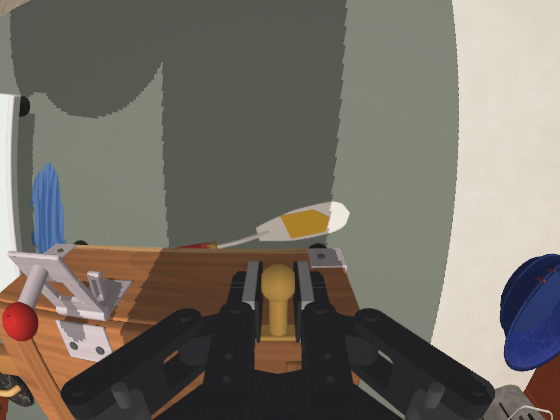

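>>> move_arm(targets=[-1,-0.03,0,-1.02,0,-1,-0.1,0,-2.04,0,-1,-0.23,0,-3.05,0,-1,-0.41,0,-4.05,0,-1,-0.63,0,-5.05,0,-1,-0.91,0,-6.03,0,-1,-1.24,0,-7.0,0,-1,-1.61,0,-7.94,0,-1,-2.03,0,-8.87,0,-1,-2.5,0,-9.78,0])

```text
clock: 12.3
eef_pos: [459.3, 198.1, 209.3]
tcp_rot: [3.14, 0.0, -2.956]
contact_force: [4.1, 6.6, -10.1]
opening: 0.176
```

```bash
python3 - <<'E'
from h import *
s=st(); snap('scene','j_s')
E
```

```text
t 12.3 q [ 0.403  0.183  1.918  0.002  1.04  -1.354] p [459.3 198.1 209.3] rpy [ 3.14   0.    -2.956] F [  4.1   6.6 -10.1] op 0.176
```

View pics/j_s.png

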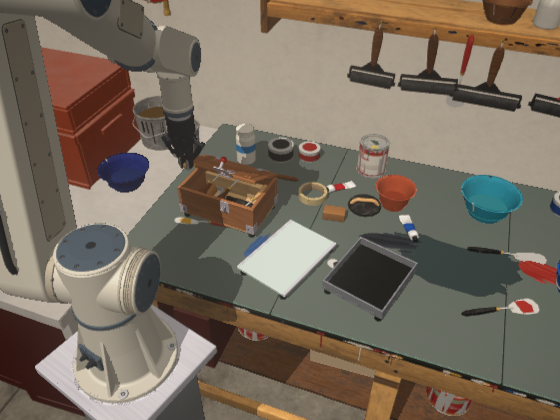

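>>> move_arm(targets=[-1,-0.5,0,-0.88,0,-1,-1.06,0,-1.74,0,-1,-1.66,0,-2.57,0,-1,-2.3,0,-3.36,0,-1,-2.97,0,-4.13,0,-1,-3.69,0,-4.85,0,-1,-4.44,0,-5.54,0,-1,-5.22,0,-6.2,0,-1,-6.03,0,-6.82,0,-1,-6.88,0,-7.39,0])

```text
clock: 13.35
eef_pos: [526.1, 210.8, 281.8]
tcp_rot: [3.14, -0.003, -2.955]
contact_force: [0.6, 6.1, -13.2]
opening: 0.174
```

>>> move_arm(targets=[-1,-0.88,0,-0.52,0,-1,-1.77,0,-1.01,0,-1,-2.69,0,-1.45,0,-1,-3.63,0,-1.84,0,-1,-4.58,0,-2.19,0,-1,-5.56,0,-2.49,0,-1,-6.55,0,-2.74,0,-1,-7.55,0,-2.93,0,-1,-8.56,0,-3.08,0,-1,-9.58,0,-3.18,0])

```text
clock: 14.35
eef_pos: [621.3, 227.9, 314.6]
tcp_rot: [-3.141, -0.001, -2.955]
contact_force: [0.5, 0.2, 0.7]
opening: -0.005
```

```bash
python3 - <<'E'
from h import *
s=st(); snap('scene','k_s')
E
```

```text
t 14.35 q [ 0.349  0.349  1.453 -0.     1.34  -1.408] p [621.3 227.9 314.6] rpy [-3.141e+00 -1.000e-03 -2.955e+00] F [0.5 0.2 0.7] op -0.005
```

View pics/k_s.png

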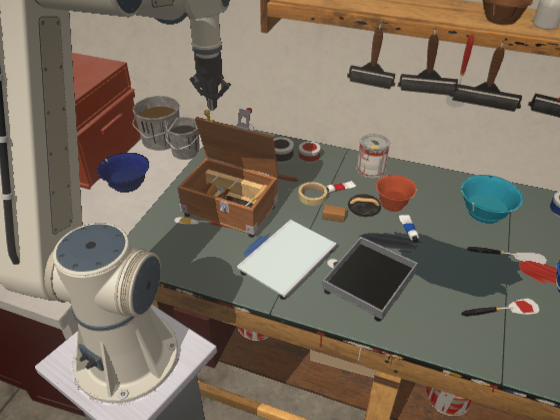

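>>> move_arm(targets=[-1,0,0,-2,0,-1,0,0,-4,0,-0.1,0,0,-6,0,-0.1,0,0,-6,0,-0.1,0,0,-6,0])

```text
clock: 14.9
eef_pos: [621.4, 227.6, 375.2]
tcp_rot: [-3.141, 0.001, -2.956]
contact_force: [0.2, 0.2, -0.7]
opening: 0.451
```

```bash
python3 - <<'E'
from h import *
s=st()
for c in ['wrist','scene','top']:
    d=snap(c,'l_'+c)
    for n in ['lid_knob','hasp_knob','hasp_pin']:
        m=r.mark_of(d,n); print(c,n,[(np.round(x['position'],0),round(x['conf'],2)) for x in m[:2]])
E
```

```text
t 14.9 q [ 0.349  0.317  1.37  -0.     1.453 -1.408] p [621.4 227.6 375.2] rpy [-3.141e+00  1.000e-03 -2.956e+00] F [ 0.2  0.2 -0.7] op 0.451
wrist lid_knob [(array([595., 224., 315.]), 0.83), (array([566., 136.,   2.]), 0.42)]
wrist hasp_knob [(array([661., 116., 331.]), 0.79)]
wrist hasp_pin [(array([623., 116., 294.]), 0.84)]
scene lid_knob [(array([595., 223., 316.]), 0.59)]
scene hasp_knob [(array([656., 114., 326.]), 0.68), (array([595., 223., 319.]), 0.34)]
scene hasp_pin [(array([625., 112., 290.]), 0.72)]
top lid_knob []
top hasp_knob [(array([660., 116., 328.]), 0.6)]
top hasp_pin [(array([622., 111., 291.]), 0.51)]
```

View pics/l_wrist.png

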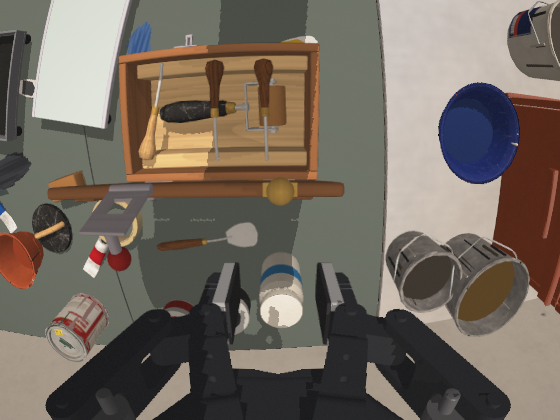

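```bash
python3 - <<'E'
from h import *
plan([595,223.5,305],3.327)
E
```

```text
t 15.5 q [ 0.349  0.318  1.37  -0.     1.453 -1.408] p [621.3 227.9 374.8] rpy [-3.142 -0.    -2.955] F [ 0.7 -0.2  0.2] op 0.445
shift cm [2.66 0.06 6.98]
turn deg 0.0
```

>>> move_arm(targets=[-0.1,1.3,0.05,0,0,-0.1,2.65,0.05,0,0,-0.1,2.65,0.05,2.5,0,-0.1,2.65,0.05,5,0,-0.1,2.65,0.05,7,0,-1,2.65,0.05,7,0,-1,2.65,0.05,7,0,-1,2.65,0.05,7,0,-1,2.65,0.05,7,0], squeeze=40)

```text
clock: 16.4
eef_pos: [594.1, 223.8, 304.4]
tcp_rot: [3.141, -0.002, -2.955]
contact_force: [-2.4, 5.0, -12.8]
opening: 0.174
```

```bash
python3 - <<'E'
from h import *
st()
a=1.235
for th in np.arange(a,1.76,.05):
    print(round(th,2),np.round([-20.4*(np.cos(a)-np.cos(th)),-20.4*(np.sin(th)-np.sin(a))],2))
E
```

```text
t 16.4 q [ 3.570e-01  3.120e-01  1.527e+00  1.000e-03  1.304e+00 -1.400e+00] p [594.1 223.8 304.4] rpy [ 3.141e+00 -2.000e-03 -2.955e+00] F [ -2.4   5.  -12.8] op 0.174
1.24 [-0. -0.]
1.28 [-0.97 -0.31]
1.34 [-1.96 -0.57]
1.39 [-2.95 -0.79]
1.44 [-3.96 -0.95]
1.49 [-4.97 -1.06]
1.54 [-5.99 -1.13]
1.59 [-7.01 -1.14]
1.64 [-8.03 -1.1 ]
1.69 [-9.05 -1.01]
1.74 [-10.06  -0.86]
```

>>> move_arm(targets=[-1,0,0,0.4,0,-1,-0.97,0,0.1,0,-1,-1.96,0,-0.17,0,-1,-2.95,0,-0.39,0,-1,-3.96,0,-0.55,0,-1,-4.97,0,-0.66,0,-1,-5.99,0,-0.73,0,-1,-7.01,0,-0.74,0,-1,-8.03,0,-0.7,0,-1,-8.03,0,-0.7,0])

```text
clock: 17.4
eef_pos: [672.8, 238.9, 308.2]
tcp_rot: [3.141, -0.006, -2.955]
contact_force: [-0.5, 6.1, -24.1]
opening: 0.173
```

```bash
python3 - <<'E'
from h import *
st()
d=snap('wrist','m_w')
for n in ['lid_knob','hasp_knob','hasp_pin']:
        m=r.mark_of(d,n); print(n,[(np.round(x['position'],0),round(x['conf'],2)) for x in m[:2]])
E
```

```text
t 17.4 q [ 3.380e-01  4.430e-01  1.329e+00  1.000e-03  1.375e+00 -1.419e+00] p [672.8 238.9 308.2] rpy [ 3.141 -0.006 -2.955] F [ -0.5   6.1 -24.1] op 0.173
lid_knob [(array([667., 238., 319.]), 0.66)]
hasp_knob [(array([737., 130., 316.]), 0.81)]
hasp_pin [(array([686., 129., 297.]), 0.61)]
```

View pics/m_w.png

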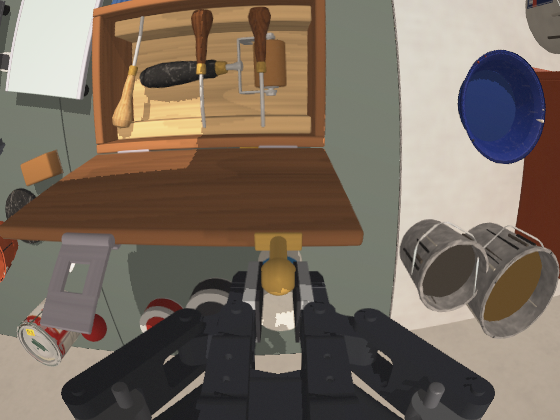

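>>> move_arm(targets=[-1,0,0,0.3,0,0,0,0,0.3,0,0,0,0,0.3,0,0,0,0,0.3,0,0,0,0,-3,0,0,0,0,-6,0,0,0,0,-9,0])

```text
clock: 18.3
eef_pos: [674.4, 238.0, 404.2]
tcp_rot: [-3.141, 0.002, -2.956]
contact_force: [-0.0, -0.2, -0.6]
opening: 0.497
```

```bash
python3 - <<'E'
from h import *
st()
for c in ['wrist','top','scene']:
    d=snap(c,'n_'+c)
    for n in ['lid_knob','hasp_pin','roller_mid','gouge_a_mid','gouge_b_mid','gouge_c_mid']:
        m=r.mark_of(d,n); print(c,n,[(np.round(x['position'],0),round(x['conf'],2)) for x in m[:4]])
E
```

```text
t 18.3 q [ 0.337  0.401  1.193 -0.     1.545 -1.419] p [674.4 238.  404.2] rpy [-3.141e+00  2.000e-03 -2.956e+00] F [-0.  -0.2 -0.6] op 0.497
wrist lid_knob [(array([665., 237., 321.]), 0.67)]
wrist hasp_pin [(array([688., 126., 296.]), 0.55), (array([553., 198.,  93.]), 0.22)]
wrist roller_mid [(array([542., 118.,  54.]), 0.96)]
wrist gouge_a_mid [(array([555., 199.,  93.]), 0.87)]
wrist gouge_b_mid [(array([576.,  50.,  87.]), 0.8)]
wrist gouge_c_mid [(array([565., 131.,  93.]), 0.97)]
top lid_knob [(array([667., 233., 317.]), 0.88)]
top hasp_pin []
top roller_mid [(array([540., 121.,  50.]), 0.81)]
top gouge_a_mid [(array([547., 201.,  93.]), 0.62)]
top gouge_b_mid [(array([572.,  45.,  86.]), 0.45)]
top gouge_c_mid [(array([685., 124., 292.]), 0.66), (array([558., 130.,  96.]), 0.54)]
scene lid_knob [(array([668., 234., 319.]), 0.58)]
scene hasp_pin [(array([687., 125., 290.]), 0.67), (array([576.,  48.,  84.]), 0.28)]
scene roller_mid []
scene gouge_a_mid [(array([556., 195.,  92.]), 0.4)]
scene gouge_b_mid []
scene gouge_c_mid [(array([562., 132.,  91.]), 0.43)]
```

View pics/n_wrist.png

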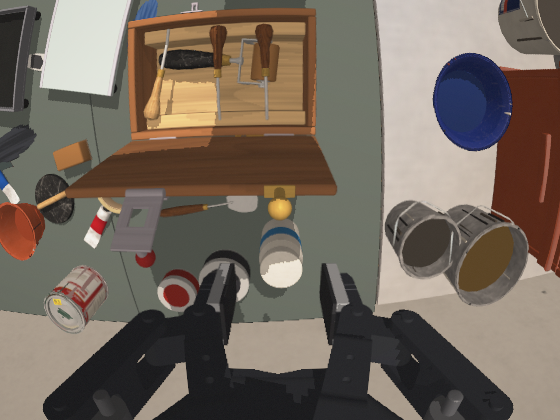

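View pics/n_scene.png

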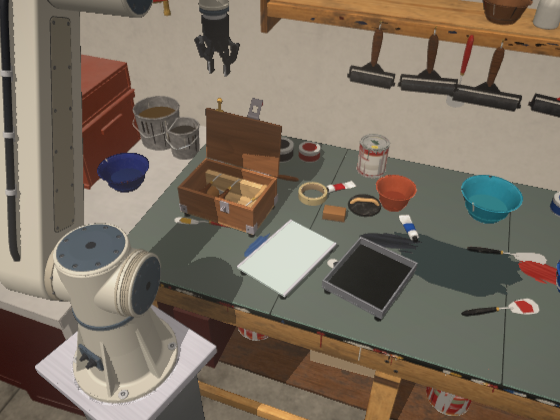

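```bash
python3 - <<'E'
from h import *
plan([590,140,300],3.327)
E
```

```text
t 19.35 q [ 0.338  0.402  1.196 -0.     1.543 -1.419] p [674.  238.3 402. ] rpy [-3.142  0.    -2.955] F [0.6 0.8 0.3] op 0.501
shift cm [10.08 -8.11 10.19]
turn deg 0.0
```

>>> move_arm(targets=[0.5,3,-2,0,0,0.5,6,-5,0,0,0.5,9,-8,0,0,0.5,10,-8,3,0,0.5,10,-8,6,0,0.5,10,-8,9,0,0.5,10,-8,10,0,0.5,10,-8,10,0])

```text
clock: 20.15
eef_pos: [590.0, 141.1, 300.7]
tcp_rot: [-3.141, -0.003, -2.955]
contact_force: [0.0, 0.0, 0.6]
opening: 0.752
```

```bash
python3 - <<'E'
from h import *
st()
for c in ['wrist']:
    d=snap(c,'o_'+c); print(d['K'], np.round(d['world_to_cam'],3))
    for n in ['roller_mid','gouge_a_mid','gouge_b_mid','gouge_c_mid','chest']:
        m=r.mark_of(d,n); print(c,n,[(np.round(x['position'],0),round(x['conf'],2)) for x in m[:4]])
E
```

```text
t 20.15 q [ 0.232  0.269  1.594  0.     1.282 -1.525] p [590.  141.1 300.7] rpy [-3.141e+00 -3.000e-03 -2.955e+00] F [0.  0.  0.6] op 0.752
[[325.1922621    0.         277.59605321]
 [  0.         325.1922621  211.3288893 ]
 [  0.           0.           1.        ]] [[-1.86000e-01  9.83000e-01 -1.00000e-03 -2.84100e+01]
 [ 9.29000e-01  1.76000e-01  3.25000e-01 -6.37817e+02]
 [ 3.19000e-01  5.90000e-02 -9.46000e-01  2.49473e+02]
 [ 0.00000e+00  0.00000e+00  0.00000e+00  1.00000e+00]]
wrist roller_mid [(array([544., 115.,  57.]), 0.85)]
wrist gouge_a_mid [(array([551., 197.,  96.]), 0.58)]
wrist gouge_b_mid [(array([574.,  51.,  87.]), 0.8)]
wrist gouge_c_mid [(array([565., 129.,  94.]), 0.6)]
wrist chest [(array([563., 137.,  -0.]), 0.61)]
```

View pics/o_wrist.png

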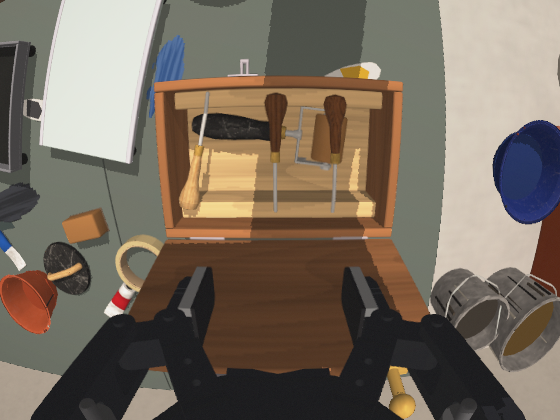

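```bash
cat >> h.py <<'E'
def back(d,uv,z):
    K=np.array(d['K']);T=np.array(d['world_to_cam'])
    v=(np.array(uv,float)-K[:2,2])/K[0,0]; th=np.hypot(*v)
    ray=np.array([0,0,1.]) if th<1e-9 else np.append(np.sin(th)*v/th,np.cos(th))
    if d.get('pin'): ray=np.append(v,1)
    Rm=T[:3,:3]; c=-Rm.T@T[:3,3]; w=Rm.T@ray
    return c+w*(z-c[2])/w[2]
CH=np.array([565,135.]);CY=.185
def loc(p): 
    c,s=np.cos(CY),np.sin(CY); dx,dy=np.array(p[:2])-CH; return np.round([c*dx+s*dy,-s*dx+c*dy],0)
E
python3 - <<'E'
from h import *
d=r.grab_frame('wrist')
P=dict(a_butt=(336,97,95),a_fer=(334,155,95),a_tip=(333,210,95),c_butt=(276,95,95),c_fer=(275,155,95),c_tip=(275,210,95),b_butt=(190,207,95),b_fer=(199,148,95),b_tip=(206,95,95),r_end=(193,127,53),r_col=(283,132,53),r_dr=(345,138,53), wallTL=(157,85,118),wallTR=(402,83,118),BL=(167,236,118),BR=(394,235,118))
for k,(u,v,z) in P.items():
    p=back(d,(u,v),z); print(k,np.round(p[:2],0),loc(p))
E
```

```text
a_butt [490. 185.] [-64.  63.]
a_fer [553. 197.] [-1. 63.]
a_tip [615. 210.] [63. 65.]
c_butt [501. 122.] [-65.  -1.]
c_fer [565. 133.] [-0. -2.]
c_tip [627. 145.] [63. -2.]
b_butt [642.  47.] [  60. -101.]
b_fer [572.  49.] [ -9. -86.]
b_tip [513.  48.] [-67. -76.]
r_end [555.  29.] [ -30. -102.]
r_col [543. 138.] [-21.   7.]
r_dr [534. 214.] [-16.  83.]
wallTL [509.  -1.] [ -80. -123.]
wallTR [459. 246.] [-83. 129.]
BL [673.  28.] [  87. -125.]
BR [624. 283.] [ 85. 135.]
```

```bash
python3 - <<'E'
from h import *
plan([533.5,193.7,80],3.327)
E
```

```text
t 20.5 q [ 0.232  0.267  1.592 -0.     1.281 -1.525] p [591.1 141.4 303. ] rpy [ 3.142e+00  2.000e-03 -2.955e+00] F [-0.4  0.1 -0.7] op 0.749
shift cm [ 4.73  6.2  22.29]
turn deg 0.0
```

>>> move_arm(targets=[0.2,2.5,3,0,0,0.2,4.7,6.2,3,0,0.2,4.7,6.2,7,0,0.2,4.7,6.2,11,0,0.2,4.7,6.2,14,0,0.2,4.7,6.2,17,0,0.2,4.7,6.2,19,0,0.2,4.7,6.2,19,0])

```text
clock: 21.3
eef_pos: [531.4, 192.9, 109.7]
tcp_rot: [-3.141, -0.004, -2.955]
contact_force: [0.0, 0.1, 0.3]
opening: 0.599
```

```bash
python3 - <<'E'
from h import *
plan([533.5,193.7,80],3.327)
snap('wrist','p_w')
E
```

```text
t 21.3 q [ 0.346  0.409  1.861 -0.     0.876 -1.411] p [531.4 192.9 109.7] rpy [-3.141 -0.004 -2.955] F [0.  0.1 0.3] op 0.599
shift cm [-0.23  0.04  2.97]
turn deg 0.0
```

View pics/p_w.png

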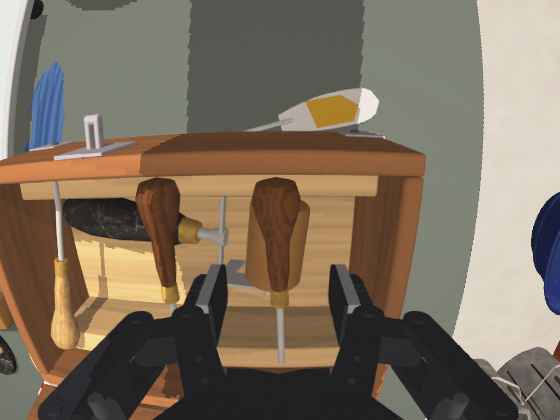

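>>> move_arm(targets=[0.2,-0.2,0,1.5,0,0.2,-0.2,0,3,0,-1,-0.2,0,3,0,-1,-0.2,0,3,0,-1,-0.2,0,3,0,-1,-0.2,0,3,0,-1,-0.2,0,1,0,-1,-0.2,0,-2,0,-1,-0.2,0,-5,0,-1,-0.2,0,-8,0], squeeze=50)

```text
clock: 22.35
eef_pos: [534.8, 193.8, 193.4]
tcp_rot: [3.142, 0.0, -2.955]
contact_force: [0.8, 0.7, -0.3]
opening: 0.144
```

```bash
python3 - <<'E'
from h import *
plan([529,-327,180],3.1416)
snap('wrist','q_w')
E
```

```text
t 22.35 q [ 0.345  0.306  1.793 -0.     1.042 -1.412] p [534.8 193.8 193.4] rpy [ 3.142  0.    -2.955] F [ 0.8  0.7 -0.3] op 0.144
shift cm [ 10.21 -51.07   1.33]
turn deg 10.7
```

View pics/q_w.png

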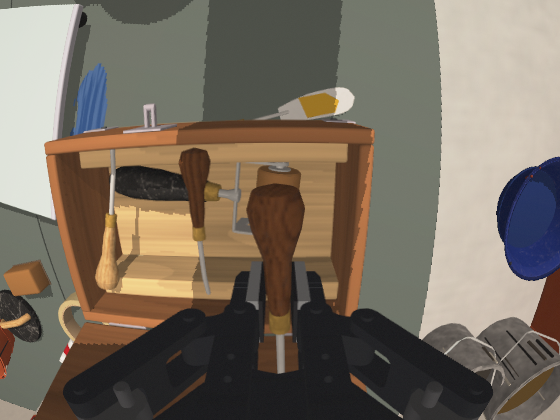

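>>> move_arm(targets=[-1,0.5,-3,0,0,-1,1.5,-7,0,1,-1,2.5,-12,0,3,-1,3.5,-17,0,4,-1,4.5,-22,0,5,-1,5.5,-27,0,6,-1,6.5,-32,0,7,-1,7.5,-37,0,8,-1,8.5,-42,0,9,-1,9.5,-47,0,10.7])

```text
clock: 23.4
eef_pos: [528.3, -279.9, 192.3]
tcp_rot: [-3.141, 0.001, 3.14]
contact_force: [-0.1, 0.1, -0.9]
opening: 0.144
```

```bash
python3 - <<'E'
from h import *
plan([529,-327,35],3.1416)
E
```

```text
t 23.4 q [-0.49   0.35   1.731  0.     1.059 -2.059] p [ 528.3 -279.9  192.3] rpy [-3.141e+00  1.000e-03  3.140e+00] F [-0.1  0.1 -0.9] op 0.144
shift cm [-0.06 -4.7  15.73]
turn deg -0.1
```

>>> move_arm(targets=[-1,0,-4.7,0,0,-1,0,-4.7,4,0,-1,0,-4.7,8,0,-1,0,-4.7,12,0,-1,0,-4.7,14.5,0,-1,0,-4.7,16.1,0,-1,0,-4.7,16.1,0,-0.3,0,-4.7,16.1,0,-0.3,0,-4.7,16.1,0,-0.3,0,-4.7,16.1,0])

```text
clock: 24.4
eef_pos: [529.6, -325.3, 32.5]
tcp_rot: [-3.14, 0.002, 3.141]
contact_force: [-0.3, -0.4, 1.0]
opening: 0.349
```

>>> move_arm(targets=[-0.3,0,0,-3,0,-0.3,0,0,-7,0,-0.3,0,0,-12,0,-0.3,0,0,-15,0])

```text
clock: 24.8
eef_pos: [529.9, -325.5, 185.8]
tcp_rot: [-3.139, 0.004, 3.141]
contact_force: [1.0, -0.1, -0.4]
opening: 0.348
```

```bash
python3 - <<'E'
from h import *
d=snap('wrist','s_w')
for n in ['gouge_a_mid','tray']:
    m=r.mark_of(d,n); print(n,[(np.round(x['position'],0),round(x['conf'],2)) for x in m[:4]])
d=snap('top','s_t')
for n in ['gouge_b_mid','gouge_c_mid','roller_mid']:
    m=r.mark_of(d,n); print(n,[(np.round(x['position'],0),round(x['conf'],2)) for x in m[:4]])
plan([544,132,150],3.327)
E
```

```text
gouge_a_mid [(array([ 547., -323.,   39.]), 0.73)]
tray [(array([ 551., -375.,   -1.]), 0.8)]
gouge_b_mid [(array([573.,  52.,  87.]), 0.61), (array([734., 135., 310.]), 0.3)]
gouge_c_mid [(array([665., 238., 319.]), 0.68), (array([558., 132.,  98.]), 0.64), (array([632., 231., 120.]), 0.24)]
roller_mid [(array([543., 120.,  52.]), 0.82), (array([ 487., -137.,   -2.]), 0.48)]
t 25.15 q [-0.553  0.397  1.692 -0.     1.055 -2.124] p [ 527.8 -324.3  179.6] rpy [ 3.141e+00 -2.000e-03  3.141e+00] F [ 0.6 -0.4  0.6] op 0.349
shift cm [-1.6  45.62  3.01]
turn deg -10.7
```

View pics/s_w.png

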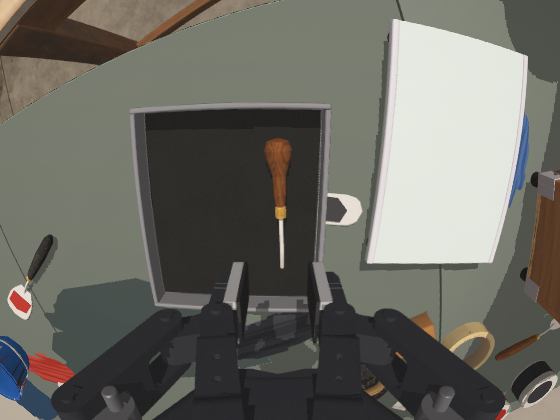

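>>> move_arm(targets=[0.2,0,4,0,0,0.2,-0.3,8,0,-2,0.2,-0.5,13,0,-3,0.2,-0.7,18,0,-4,0.2,-0.9,23,0,-5,0.2,-1.1,28,0,-7,0.2,-1.3,33,0,-8,0.2,-1.5,38,0,-9,0.2,-1.6,42,0,-10.7,0.2,-1.8,45.4,0,-10.7])

```text
clock: 26.15
eef_pos: [545.7, 131.4, 179.5]
tcp_rot: [3.142, -0.002, -2.953]
contact_force: [0.5, -0.2, 0.2]
opening: 0.599
```

>>> move_arm(targets=[0.2,0,0,2,0,0.2,0,0,4,0,0.2,0,0,4,0])

```text
clock: 26.45
eef_pos: [544.2, 129.1, 137.3]
tcp_rot: [-3.141, -0.007, -2.955]
contact_force: [0.6, -0.6, 0.2]
opening: 0.599
```

```bash
python3 - <<'E'
from h import *
d=snap('wrist','t_w')
for n in ['gouge_c_mid','gouge_b_mid','roller_mid']:
    m=r.mark_of(d,n); print(n,[(np.round(x['position'],0),round(x['conf'],2)) for x in m[:4]])
plan([545.7,129.4,80],3.327)
E
```

```text
gouge_c_mid [(array([566., 132.,  92.]), 0.98)]
gouge_b_mid [(array([576.,  50.,  90.]), 0.81)]
roller_mid [(array([543., 115.,  52.]), 0.65)]
t 26.65 q [ 0.229  0.36   1.849  0.     0.932 -1.528] p [547.2 129.1 141.4] rpy [ 3.142  0.    -2.956] F [0.7 0.1 0.6] op 0.598
shift cm [0.15 0.06 6.14]
turn deg 0.0
```

View pics/t_w.png

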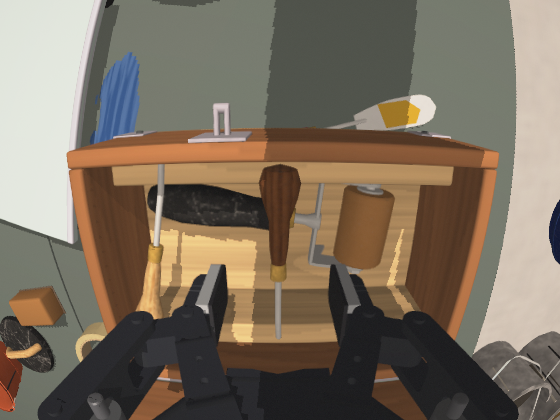

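>>> move_arm(targets=[0,0.15,0,2,0,0,0.15,0,4,0,0,0.15,0,5.9,0,-1,0.15,0,5.9,0,-1,0.15,0,5.9,0,-1,0.15,0,5.9,0,-1,0.15,0,5.9,0,-1,0.15,0,3,0,-1,0.15,0,-1,0,-1,0.15,0,-5,0])

```text
clock: 27.65
eef_pos: [545.1, 128.9, 192.6]
tcp_rot: [-3.142, -0.0, -2.955]
contact_force: [0.8, 0.7, -0.1]
opening: 0.146
```

```bash
python3 - <<'E'
from h import *
plan([529,-417,190],3.1416)
E
```

```text
t 27.65 q [ 0.23   0.294  1.812  0.     1.036 -1.527] p [545.1 128.9 192.6] rpy [-3.142 -0.    -2.955] F [ 0.8  0.7 -0.1] op 0.146
shift cm [ 11.68 -53.35   0.26]
turn deg 10.7
```

>>> move_arm(targets=[-1,0.5,-3,0,0,-1,1.5,-7,0,1,-1,2.5,-12,0,3,-1,3.5,-17,0,4,-1,4.5,-22,0,5,-1,5.5,-27,0,6,-1,6.8,-32,0,7,-1,8,-37,0,8,-1,9.2,-42,0,9,-1,10.3,-47,0,10.7])

```text
clock: 28.65
eef_pos: [531.1, -344.6, 191.9]
tcp_rot: [-3.141, 0.001, 3.14]
contact_force: [1.0, 0.3, -0.1]
opening: 0.15
```

>>> move_arm(targets=[-1,0,-3,0,0,-1,0,-6.4,0,0,-1,0,-6.4,4,0,-1,0,-6.4,8,0,-1,0,-6.4,12,0,-1,0,-6.4,14.5,0,-1,0,-6.4,16.1,0,-1,0,-6.4,16.1,0,-0.3,0,-6.4,16.1,0,-0.3,0,-6.4,16.1,0])

```text
clock: 29.65
eef_pos: [532.6, -407.2, 31.9]
tcp_rot: [-3.14, 0.002, 3.141]
contact_force: [-0.0, -0.1, 0.5]
opening: 0.353
```

>>> move_arm(targets=[-0.3,0,0,0,0,-0.3,0,0,-3,0,-0.3,0,0,-7,0,-0.3,0,0,-12,0,-0.3,0,0,-15,0])

```text
clock: 30.15
eef_pos: [532.7, -407.3, 185.0]
tcp_rot: [-3.138, 0.004, 3.141]
contact_force: [0.7, -0.9, 0.7]
opening: 0.35
```

```bash
python3 - <<'E'
from h import *
d=snap('wrist','u_w')
for n in ['gouge_a_mid','gouge_c_mid','tray']:
    m=r.mark_of(d,n); print(n,[(np.round(x['position'],0),round(x['conf'],2)) for x in m[:4]])
plan([560,49,180],3.1416)
E
```

```text
gouge_a_mid [(array([ 545., -324.,   36.]), 0.71)]
gouge_c_mid [(array([ 551., -409.,   35.]), 0.92)]
tray [(array([ 551., -371.,   -0.]), 0.91), (array([ 551., -408.,   36.]), 0.34)]
t 30.35 q [-0.655  0.466  1.578 -0.     1.095 -2.225] p [ 531.9 -406.6  181.6] rpy [-3.140e+00  2.000e-03  3.141e+00] F [-0.9  0.5 -1. ] op 0.348
shift cm [-2.79 45.57  0.09]
turn deg -0.0
```

View pics/u_w.png

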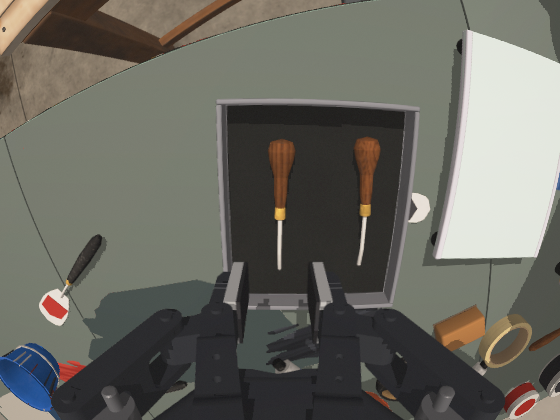

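>>> move_arm(targets=[-0.3,0,4,0,0,-0.3,-0.3,8,0,0,-0.3,-0.6,13,0,0,-0.3,-0.9,18,0,0,-0.3,-1.2,23,0,0,-0.3,-1.5,28,0,0,-0.3,-1.8,33,0,0,-0.3,-2.2,38,0,0,-0.3,-2.6,42,0,0,-0.3,-3,45.6,0,0])

```text
clock: 31.35
eef_pos: [560.6, 51.8, 178.7]
tcp_rot: [-3.142, -0.002, -3.141]
contact_force: [0.0, -0.4, 0.1]
opening: 0.35
```

>>> move_arm(targets=[-0.3,0,0,2,0,-0.3,0,0,4,0,-0.3,0,0,4,0,-0.3,0,0,4,0])

```text
clock: 31.75
eef_pos: [560.9, 49.5, 139.1]
tcp_rot: [-3.141, -0.002, 3.141]
contact_force: [-0.3, 0.2, -0.0]
opening: 0.35
```

```bash
python3 - <<'E'
from h import *
d=snap('wrist','v_w')
for n in ['gouge_b_mid','roller_mid']:
    m=r.mark_of(d,n); print(n,[(np.round(x['position'],0),round(x['conf'],2)) for x in m[:4]])
plan([563,49,80],3.1416)
E
```

```text
gouge_b_mid [(array([575.,  50.,  88.]), 0.78)]
roller_mid [(array([544., 114.,  52.]), 0.94), (array([575.,  48.,  88.]), 0.52)]
t 31.9 q [ 0.085  0.364  1.846 -0.     0.931 -1.485] p [562.2  49.4 140.6] rpy [3.142e+00 1.000e-03 3.140e+00] F [ 0.3 -0.7  0.3] op 0.348
shift cm [-0.08 -0.04  6.06]
turn deg -0.1
```

View pics/v_w.png

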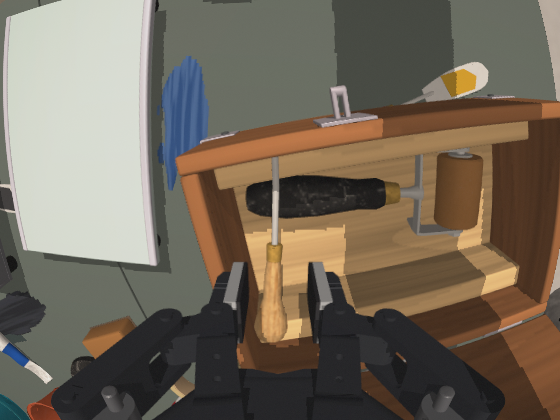

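>>> move_arm(targets=[-0.5,1.7,0,0,0,-0.5,1.7,0,1,0,-0.5,1.7,0,2,0,-0.5,1.7,0,3,0,-0.5,1.7,0,3,0])

```text
clock: 32.4
eef_pos: [544.1, 49.5, 108.1]
tcp_rot: [-3.141, -0.002, 3.141]
contact_force: [0.2, 0.9, -0.5]
opening: 0.251
```

```bash
python3 - <<'E'
from h import *
d=snap('wrist','w_w')
plan([545,49,84],3.1416)
E
```

```text
t 32.45 q [ 0.088  0.385  1.903 -0.     0.855 -1.482] p [544.4  49.5 108.8] rpy [-3.141e+00 -2.000e-03  3.141e+00] F [-0.5 -0.5  0.7] op 0.247
shift cm [-0.06 -0.05  2.48]
turn deg -0.0
```

View pics/w_w.png

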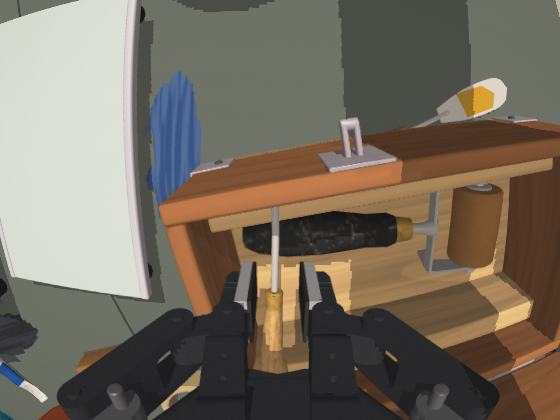

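>>> move_arm(targets=[-0.5,0,-0.05,0.8,0,-0.5,0,-0.05,1.6,0,-0.5,0,-0.05,2.3,0,-0.5,0,-0.05,2.3,0])

```text
clock: 32.85
eef_pos: [543.9, 49.1, 85.7]
tcp_rot: [-3.141, -0.002, 3.141]
contact_force: [-0.3, -0.6, -0.3]
opening: 0.248
```

>>> move_arm(targets=[-1,0,0,0,0,-1,0,0,0,0,-1,0,0,0,0,-1,0,0,0,0,-1,0,0,-0.5,0,-1,0,0,-1.5,0])

```text
clock: 33.45
eef_pos: [544.2, 49.1, 102.0]
tcp_rot: [-3.141, -0.001, 3.141]
contact_force: [0.8, -0.2, -1.6]
opening: 0.018
```

```bash
python3 - <<'E'
from h import *
st(); d=snap('wrist','x_w')
E
```

```text
t 33.45 q [ 0.087  0.394  1.908 -0.     0.84  -1.483] p [544.2  49.1 102. ] rpy [-3.141e+00 -1.000e-03  3.141e+00] F [ 0.8 -0.2 -1.6] op 0.018
```

View pics/x_w.png

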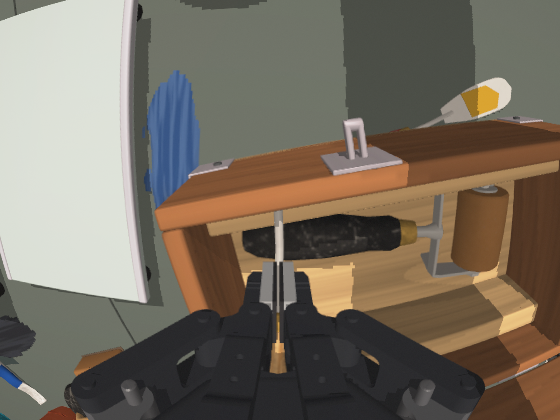

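>>> move_arm(targets=[-1,0,0,-2,0,-1,0,0,-4,0,-1,0,0,-6,0,-1,0,0,-9,0,-1,0,0,-9,0])

```text
clock: 34.0
eef_pos: [547.2, 49.4, 196.3]
tcp_rot: [3.141, 0.007, 3.141]
contact_force: [1.3, -0.0, -0.2]
opening: 0.018
```

```bash
python3 - <<'E'
from h import *
d=snap('wrist','y_w')
m=r.mark_of(d,'gouge_b_mid'); print([(np.round(x['position'],0),round(x['conf'],2)) for x in m[:4]])
plan([521,-368,190],3.1416)
E
```

```text
[(array([578.,  52., 197.]), 0.72), (array([ 490., -141.,    0.]), 0.28)]
t 34.1 q [ 0.087  0.274  1.84  -0.     1.026 -1.483] p [545.2  49.2 192.9] rpy [3.141e+00 2.000e-03 3.141e+00] F [ 0.1 -0.5 -0.2] op 0.015
shift cm [  2.4  -41.72   0.28]
turn deg -0.0
```

View pics/y_w.png

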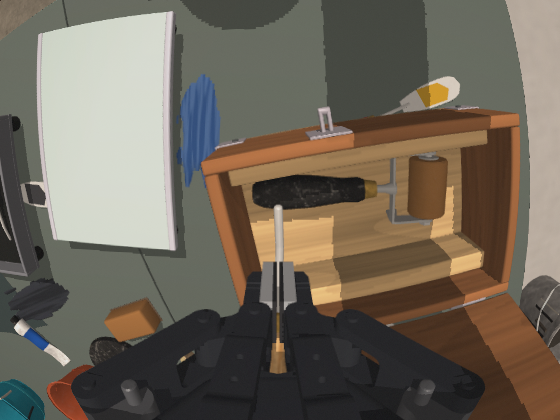

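>>> move_arm(targets=[-1,0.3,-3,0,0,-1,0.6,-7,0,0,-1,0.9,-12,0,0,-1,1.2,-17,0,0,-1,1.5,-22,0,0,-1,1.8,-27,0,0,-1,2.1,-32,0,0,-1,2.4,-37,0,0,-1,2.8,-41.5,0,0,-1,2.8,-41.5,0,0])

```text
clock: 35.1
eef_pos: [515.1, -370.8, 190.6]
tcp_rot: [-3.14, -0.001, 3.137]
contact_force: [0.5, 0.6, -0.0]
opening: 0.018
```

>>> move_arm(targets=[-1,0,0,3,0,-1,0,0,7,0,-1,0,0,11,0,-1,0,0,13.5,0,-1,0,0,15.3,0,-1,0,0,15.3,0,-0.5,0,0,15.3,0,-0.5,0,0,15.3,0,-0.5,0,0,15.3,0])

```text
clock: 36.0
eef_pos: [517.2, -366.3, 40.2]
tcp_rot: [-3.14, 0.002, 3.141]
contact_force: [-0.1, -0.6, 0.1]
opening: 0.251
```

>>> move_arm(targets=[-0.5,0,0,-3,0,-0.5,0,0,-7,0,-0.5,0,0,-12,0,0,0,0,-16,0])

```text
clock: 36.4
eef_pos: [516.9, -366.2, 202.7]
tcp_rot: [-3.14, 0.002, 3.141]
contact_force: [0.5, 0.1, 0.4]
opening: 0.401
```

```bash
python3 - <<'E'
from h import *
d=snap('wrist','z_w')
for n in ['gouge_a_mid','gouge_b_mid','gouge_c_mid']:
    m=r.mark_of(d,n); print(n,[(np.round(x['position'],0),round(x['conf'],2)) for x in m[:4]])
plan([555,118,250],1.756)
E
```

```text
gouge_a_mid [(array([ 547., -322.,   39.]), 0.73)]
gouge_b_mid [(array([ 544., -362.,   34.]), 0.78)]
gouge_c_mid [(array([ 551., -407.,   32.]), 0.92), (array([ 548., -322.,   38.]), 0.41)]
t 36.6 q [-0.619  0.393  1.646  0.     1.099 -2.189] p [ 517.  -366.2  200.9] rpy [-3.139e+00  3.000e-03  3.141e+00] F [-0.3 -0.4 -0.8] op 0.498
shift cm [-3.78 48.42 -5.  ]
turn deg 79.4
```

View pics/z_w.png

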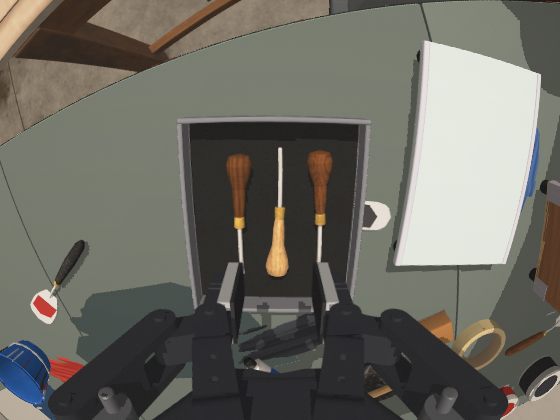

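>>> move_arm(targets=[0.2,0,4,-1,8,0.2,-0.3,8,-2,16,0.2,-0.6,13,-3,24,0.2,-1,18,-4,32,0.2,-1.4,23,-5,40,0.2,-1.8,28,-5,48,0.2,-2.2,33,-5,56,0.2,-2.7,38,-5,64,0.2,-3.2,43,-5,72,0.2,-3.8,48.4,-5,79.4])

```text
clock: 37.6
eef_pos: [550.7, 89.2, 247.6]
tcp_rot: [-3.139, -0.0, 1.76]
contact_force: [0.3, -0.5, -0.1]
opening: 0.602
```

>>> move_arm(targets=[0.2,0,0,0,0,0.2,0,0,0,0])

```text
clock: 37.8
eef_pos: [550.8, 88.3, 247.5]
tcp_rot: [-3.139, 0.0, 1.77]
contact_force: [-0.1, 0.3, -0.3]
opening: 0.599
```

```bash
python3 - <<'E'
from h import *
d=snap('wrist','za_w')
m=r.mark_of(d,'roller_mid'); print([(np.round(x['position'],0),round(x['conf'],2)) for x in m[:4]])
d2=snap('top','za_t')
m=r.mark_of(d2,'roller_mid'); print([(np.round(x['position'],0),round(x['conf'],2)) for x in m[:4]])
plan([545,118,150],1.756)
E
```

```text
[(array([542., 119.,  52.]), 0.7)]
[(array([543., 122.,  51.]), 0.88)]
t 38.0 q [ 0.153  0.233  1.759 -0.     1.15  -0.042] p [551.4  86.3 248.4] rpy [-3.141  0.     1.765] F [-0.2  0.4 -0.6] op 0.599
shift cm [ 3.24 -0.    9.84]
turn deg 0.5
```

View pics/za_w.png

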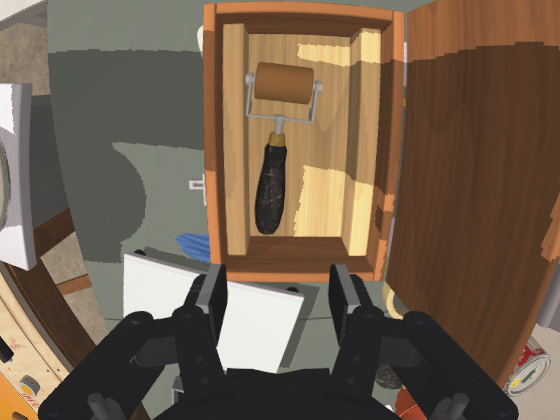

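```bash
python3 - <<'E'
from h import *
d=r.grab_frame('wrist')
for k,(u,v,z) in dict(end=(267,232,53),mid=(271,185,53),neck=(277,137,53),axl=(252,78,53),axr=(318,88,53)).items():
    p=back(d,(u,v),z); print(k,np.round(p[:2],0),loc(p))
E
```

```text
end [551.  27.] [ -33. -103.]
mid [545.  82.] [-29. -49.]
neck [542. 134.] [-23.   3.]
axl [505. 189.] [-49.  64.]
axr [573. 192.] [18. 55.]
```

```bash
python3 - <<'E'
from h import *
plan([545,129.5,105],1.68)
E
```

```text
t 38.05 q [ 0.153  0.233  1.759 -0.     1.15  -0.041] p [551.5  86.3 248.6] rpy [-3.141  0.     1.765] F [ 0.3  0.2 -0.6] op 0.6
shift cm [ 4.37  0.21 14.36]
turn deg 4.9
```

>>> move_arm(targets=[0,1.5,0,2,2,-0.25,3,0.1,5,4.9,-0.25,4.4,0.2,9,4.9,-0.25,4.4,0.2,12,4.9,-0.25,4.4,0.2,14,4.9,-0.25,4.4,0.2,14,4.9])

```text
clock: 38.65
eef_pos: [543.2, 129.8, 106.3]
tcp_rot: [-3.137, 0.001, 1.679]
contact_force: [0.0, -1.7, 0.1]
opening: 0.373
```

```bash
python3 - <<'E'
from h import *
d=snap('wrist','zb_w')
for k,(u,v,z) in {}.items(): pass
m=r.mark_of(d,'roller_mid'); print([(np.round(x['position'],0),round(x['conf'],2)) for x in m[:4]])
plan([545,129.5,44],1.68)
E
```

```text
[(array([544., 115.,  53.]), 0.79)]
t 38.75 q [ 0.232  0.402  1.874 -0.     0.866  0.124] p [545.4 130.4 109.3] rpy [-3.141  0.     1.679] F [-0.1  0.9  0.2] op 0.373
shift cm [-0.09 -0.05  6.53]
turn deg -0.0
```

View pics/zb_w.png

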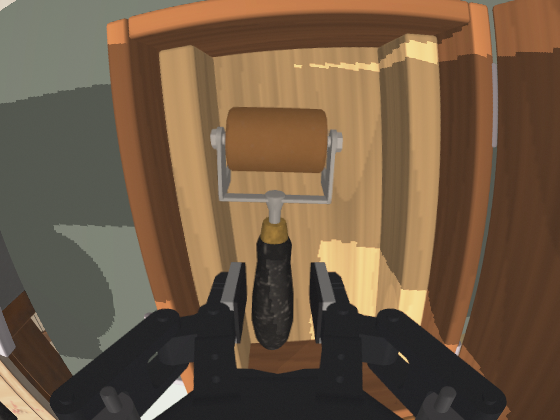

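>>> move_arm(targets=[-0.32,0,0,0.8,0,-0.32,0,0,1.6,0,-0.32,0,0,2.4,0,-0.32,0,0,3.2,0,-0.32,0,0,3.2,0])

```text
clock: 39.25
eef_pos: [544.2, 130.9, 75.6]
tcp_rot: [-3.14, 0.0, 1.68]
contact_force: [-0.1, -0.6, -0.3]
opening: 0.334
```

```bash
python3 - <<'E'
from h import *
d=snap('wrist','zc_w')
plan([545,129.5,44],1.68)
E
```

```text
t 39.3 q [ 0.233  0.45   1.892 -0.     0.8    0.124] p [544.6 131.   76.2] rpy [-3.14  0.    1.68] F [-0.4  0.1 -0.9] op 0.34
shift cm [-0.15  0.03  3.22]
turn deg 0.0
```

View pics/zc_w.png

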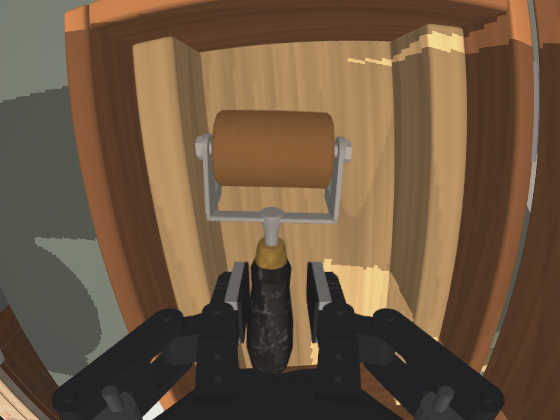

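>>> move_arm(targets=[-0.32,-0.1,-0.1,0.7,0,-0.32,-0.1,-0.1,1.4,0,-0.32,-0.1,-0.1,2.1,0,-0.32,-0.1,-0.1,2.7,0,-0.32,-0.1,-0.1,3,0,-0.32,-0.1,-0.1,3,0])

```text
clock: 39.9
eef_pos: [545.5, 130.3, 46.8]
tcp_rot: [3.139, -0.0, 1.68]
contact_force: [4.3, 0.6, 1.1]
opening: 0.343
```

```bash
python3 - <<'E'
from h import *
st()
d=snap('wrist','zd_w')
E
```

```text
t 39.9 q [ 0.232  0.495  1.906 -0.     0.738  0.122] p [545.5 130.3  46.8] rpy [ 3.139 -0.     1.68 ] F [4.3 0.6 1.1] op 0.343
```

View pics/zd_w.png

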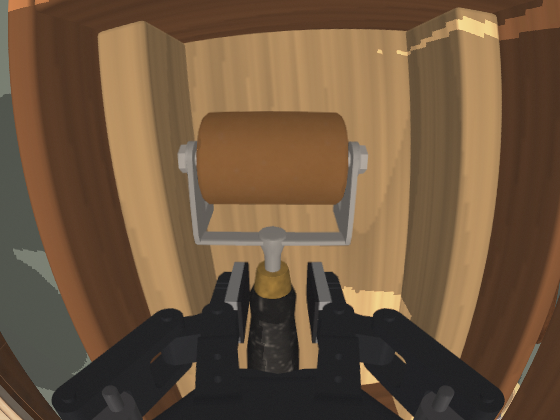

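>>> move_arm(targets=[-0.6,0,0.1,0,0,-1,0,0.1,0,0,-1,0,0.1,0,0,-1,0,0.1,0,0,-1,0,0.1,0,0], squeeze=70)

```text
clock: 40.45
eef_pos: [545.0, 130.1, 47.1]
tcp_rot: [-3.141, -0.0, 1.68]
contact_force: [-0.3, 0.9, 5.1]
opening: 0.228
```

```bash
python3 - <<'E'
from h import *
st()
E
```

```text
t 40.45 q [0.232 0.495 1.905 0.    0.741 0.122] p [545.  130.1  47.1] rpy [-3.141 -0.     1.68 ] F [-0.3  0.9  5.1] op 0.228
```

>>> move_arm(targets=[-1,0,0.2,-1,0,-1,0,0.3,-2,0,-1,0,0.3,-3.5,0,-1,0,0.3,-5.5,0,-1,0,0.3,-7.5,0,-1,0,0.3,-10,0,-1,0,0.3,-12.5,0,-1,0,0.3,-15,0,-1,0,0.3,-15,0])

```text
clock: 41.35
eef_pos: [550.2, 130.9, 201.3]
tcp_rot: [3.135, -0.001, 1.68]
contact_force: [1.1, -0.8, -1.8]
opening: 0.232
```

```bash
python3 - <<'E'
from h import *
d=snap('wrist','ze_w'); snap('scene','ze_s')
m=r.mark_of(d,'roller_mid'); print([(np.round(x['position'],0),round(x['conf'],2)) for x in m[:4]])
plan([486,-141,190],1.68-np.pi/2-.06)
E
```

```text
[(array([553., 116., 207.]), 0.88)]
t 41.5 q [ 0.231  0.294  1.802 -0.     1.046  0.122] p [547.6 130.3 196.6] rpy [-3.141  0.     1.68 ] F [ 0.6 -0.  -2.7] op 0.226
shift cm [-26.29  -9.08   0.66]
turn deg 93.4
```

View pics/ze_w.png

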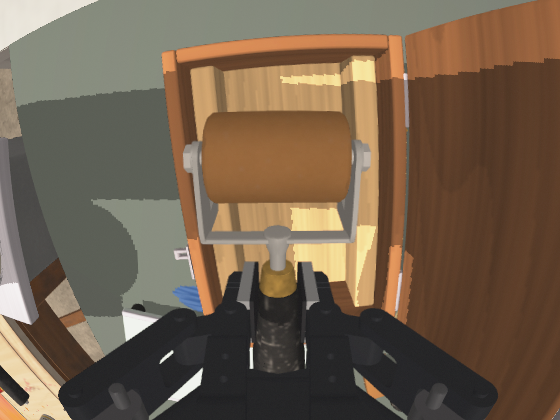

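View pics/ze_s.png

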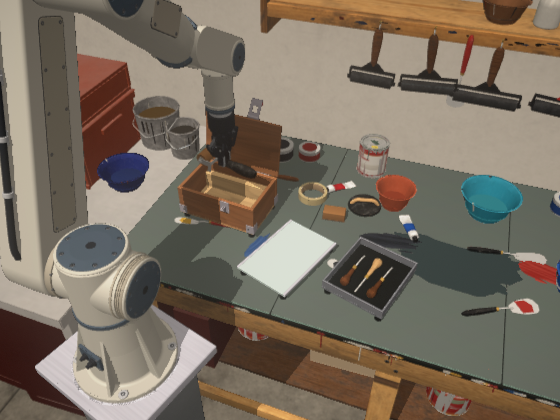

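```bash
python3 - <<'E'
from h import *
plan([500,-142,190],-.045)
E
```

```text
t 41.5 q [ 0.231  0.294  1.802 -0.     1.046  0.122] p [547.6 130.3 196.6] rpy [-3.141  0.     1.68 ] F [ 0.6 -0.  -2.7] op 0.226
shift cm [-26.54  -7.7    0.66]
turn deg 98.8
```

>>> move_arm(targets=[-1,-2,-1.5,0,0,-1,-4.5,-3,0,4,-1,-7,-4.5,0,12,-1,-10,-6,0,20,-1,-13,-7,0,28,-1,-16,-7.7,0,36,-1,-19,-7.7,0,44,-1,-22,-7.7,0,52,-1,-25,-7.7,0,60,-1,-26.5,-7.7,0,68])

```text
clock: 42.5
eef_pos: [499.8, -143.3, 195.5]
tcp_rot: [-3.14, 0.002, 0.486]
contact_force: [0.7, 0.2, -1.8]
opening: 0.223
```

```bash
python3 - <<'E'
from h import *
plan([500,-142,190],-.045)
E
```

```text
t 42.5 q [-2.820e-01  2.310e-01  1.891e+00 -1.000e-03  1.022e+00  8.030e-01] p [ 499.8 -143.3  195.5] rpy [-3.14e+00  2.00e-03  4.86e-01] F [ 0.7  0.2 -1.8] op 0.223
shift cm [ 0.08 -0.1   0.55]
turn deg 30.4
```

>>> move_arm(targets=[-1,0,0,0,8,-1,0,0,0,16,-1,0,0,0,24,-1,0,0,0,30.5,-1,0,0,2,30.5,-1,0,0,4,30.5,-1,0,0,6,30.5,-1,0,0,8,30.5,-1,0,0,9,30.5,-1,0,0,9,30.5])

```text
clock: 43.5
eef_pos: [498.9, -140.9, 104.9]
tcp_rot: [-3.141, 0.004, -0.039]
contact_force: [-0.5, -0.0, -2.2]
opening: 0.223
```

```bash
python3 - <<'E'
from h import *
d=snap('wrist','zf_w'); d2=snap('scene','zf_s')
for x in (d,d2):
  for n in ['roller_mid','slab']:
    m=r.mark_of(x,n); print(n,[(np.round(x['position'],0),round(x['conf'],2)) for x in m[:4]])
plan([500,-142,51],-.045)
E
```

```text
roller_mid [(array([ 492., -141.,  108.]), 0.98)]
slab [(array([ 490., -138.,   -4.]), 0.69)]
roller_mid [(array([ 486., -141.,  114.]), 0.97)]
slab [(array([ 493., -139.,   -1.]), 0.59)]
t 43.8 q [-0.278  0.351  1.962 -0.     0.828  1.332] p [ 501.2 -141.6  107.7] rpy [ 3.141e+00 -1.000e-03 -3.900e-02] F [ 0.   0.3 -1.9] op 0.228
shift cm [-0.12  0.05  5.67]
turn deg 0.3
```

View pics/zf_w.png

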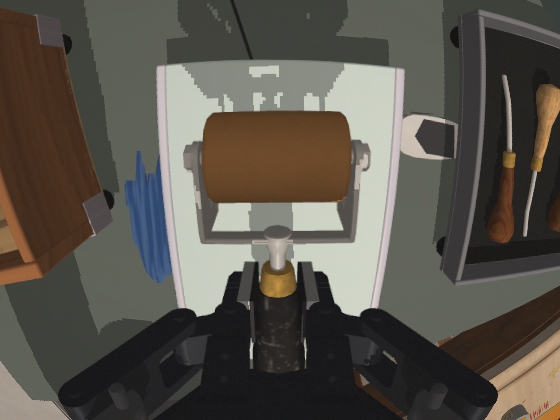

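Lower the rest gently, watching force.

>>> move_arm(targets=[-1,0,0,1.5,0,-1,0,0,3,0,-1,0,0,4,0,-1,0,0,4.8,0,-1,0,0,5.3,0,-1,0,0,5.6,0,-1,0,0,5.6,0])

```text
clock: 44.5
eef_pos: [500.6, -141.4, 50.8]
tcp_rot: [-3.142, 0.0, -0.039]
contact_force: [-0.2, -0.1, -2.0]
opening: 0.226
```

```bash
python3 - <<'E'
from h import *
st()
E
```

```text
t 44.5 q [-0.278  0.443  1.991  0.     0.707  1.332] p [ 500.6 -141.4   50.8] rpy [-3.142  0.    -0.039] F [-0.2 -0.1 -2. ] op 0.226
```

>>> move_arm(targets=[-1,0,0,0.15,0,-1,0,0,0.3,0,-1,0,0,0.3,0])

```text
clock: 44.8
eef_pos: [501.0, -141.5, 49.0]
tcp_rot: [3.141, -0.001, -0.039]
contact_force: [-2.1, 0.7, 9.2]
opening: 0.226
```

>>> move_arm(targets=[-0.5,0,0,-0.1,0,-0.1,0,0,-0.1,0,0.1,0,0,-0.1,0,0.1,0,0,-0.1,0,0.1,0,0,-2,0,0.1,0,0,-5,0,0.1,0,0,-9,0,0.1,0,0,-13,0,0.1,0,0,-17,0,0.1,0,0,-17,0])

```text
clock: 45.8
eef_pos: [503.7, -142.3, 223.3]
tcp_rot: [3.139, -0.009, -0.039]
contact_force: [0.8, -0.2, 0.6]
opening: 0.548
```

```bash
python3 - <<'E'
from h import *
d=snap('wrist','zg_w'); d2=snap('scene','zg_s'); d3=snap('top','zg_t')
for x in (d,d2,d3):
  for n in ['roller_mid','slab','gouge_b_mid','lid_knob','hasp_knob','hasp_pin']:
    m=r.mark_of(x,n); print(n,[(np.round(x['position'],0),round(x['conf'],2)) for x in m[:2]])
plan([662,235,420],3.327)
E
```

```text
roller_mid [(array([ 491., -142.,   52.]), 0.57)]
slab [(array([ 491., -139.,   -0.]), 0.75)]
gouge_b_mid [(array([ 544., -364.,   31.]), 0.75)]
lid_knob []
hasp_knob []
hasp_pin []
roller_mid [(array([ 486., -141.,   60.]), 0.81), (array([ 552., -371.,    2.]), 0.6)]
slab [(array([ 495., -138.,   -3.]), 0.86)]
gouge_b_mid [(array([ 542., -364.,   26.]), 0.45), (array([632., 231., 122.]), 0.4)]
lid_knob [(array([669., 238., 318.]), 0.68)]
hasp_knob [(array([732., 131., 312.]), 0.57)]
hasp_pin [(array([686., 124., 292.]), 0.48)]
roller_mid [(array([ 488., -138.,   53.]), 0.6), (array([ 544., -364.,   31.]), 0.21)]
slab [(array([ 486., -141.,    1.]), 0.86)]
gouge_b_mid [(array([ 541., -362.,   32.]), 0.73)]
lid_knob [(array([666., 234., 320.]), 0.89), (array([ 540., -361.,   29.]), 0.25)]
hasp_knob [(array([736., 134., 311.]), 0.6)]
hasp_pin [(array([686., 124., 290.]), 0.89)]
t 46.85 q [-0.278  0.204  1.87  -0.     1.067  1.332] p [ 500.6 -141.4  217.9] rpy [ 3.142 -0.    -0.039] F [-0.1  0.5 -0.4] op 0.55
shift cm [ 14.66 -38.24 -20.21]
turn deg 167.1
```

View pics/zg_s.png

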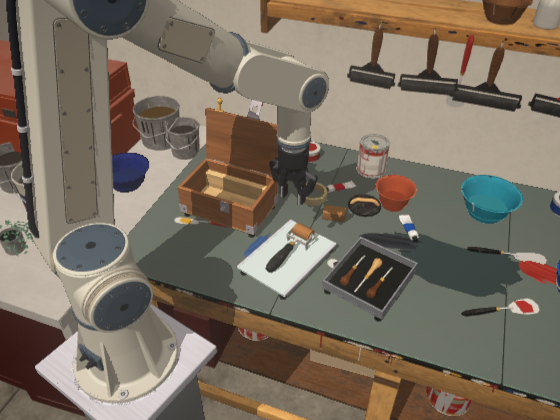

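>>> move_arm(targets=[0,0,0,-3,-8,0,0,0,-7,-16,0,0,0,-11,-24,0,0,0,-15,-32,0,0,0,-19,-40,0,0,0,-19,-48,0,0,0,-19,-56,0,0,0,-19,-64,0,0,0,-19,-72,0,0,0,-19,-80])

```text
clock: 47.85
eef_pos: [500.5, -141.4, 407.9]
tcp_rot: [3.142, -0.0, 1.363]
contact_force: [-0.5, -0.6, 0.4]
opening: 0.502
```

```bash
python3 - <<'E'
from h import *
plan([666,236,400],3.327)
E
```

```text
t 47.85 q [-0.278  0.061  1.616  0.     1.465 -0.07 ] p [ 500.5 -141.4  407.9] rpy [ 3.142 -0.     1.363] F [-0.5 -0.6  0.4] op 0.502
shift cm [40.34  8.41  0.79]
turn deg -112.5
```

>>> move_arm(targets=[0,2,0.5,0,-8,0,6,1,0,-16,0,10,2,0,-24,0,14,3,0,-32,0,18,4,0,-40,0,22,5,0,-48,0,26,5.5,0,-56,0,30,6.5,0,-64,0,34,7,0,-72,0,37,8,0,-80])

```text
clock: 48.85
eef_pos: [657.3, 205.8, 407.7]
tcp_rot: [3.141, -0.0, 2.761]
contact_force: [0.5, -1.1, 0.3]
opening: 0.499
```

```bash
python3 - <<'E'
from h import *
plan([666,236,400],3.327)
E
```

```text
t 48.85 q [ 3.010e-01  3.540e-01  1.253e+00  1.000e-03  1.535e+00 -8.890e-01] p [657.3 205.8 407.7] rpy [ 3.141 -0.     2.761] F [ 0.5 -1.1  0.3] op 0.499
shift cm [0.32 3.13 0.77]
turn deg -32.5
```

>>> move_arm(targets=[0,0.3,1,0,-8,0,0.3,2,0,-16,0,0.3,3,0,-24,0,0.3,3.1,0,-32.5,0,0.3,3.1,0,-32.5,0,0.3,3.1,0,-32.5])

```text
clock: 49.45
eef_pos: [666.1, 233.0, 407.7]
tcp_rot: [-3.141, -0.0, -2.967]
contact_force: [-0.3, -0.1, 0.1]
opening: 0.499
```

```bash
python3 - <<'E'
from h import *
d=snap('wrist','zh_w')
for n in ['lid_knob','hasp_knob','hasp_pin']:
    m=r.mark_of(d,n); print(n,[(np.round(x['position'],0),round(x['conf'],2)) for x in m[:2]])
plan([666,236,305],3.327)
E
```

```text
lid_knob [(array([667., 236., 320.]), 0.89), (array([ 493., -140.,   -3.]), 0.56)]
hasp_knob [(array([738., 132., 316.]), 0.69)]
hasp_pin [(array([687., 125., 295.]), 0.72)]
t 49.65 q [ 0.334  0.384  1.21   0.     1.547 -1.414] p [666.1 232.8 408. ] rpy [ 3.142  0.    -2.965] F [ 0.1 -0.4  0.4] op 0.499
shift cm [-0.04  0.31 10.3 ]
turn deg -0.5
```

View pics/zh_w.png

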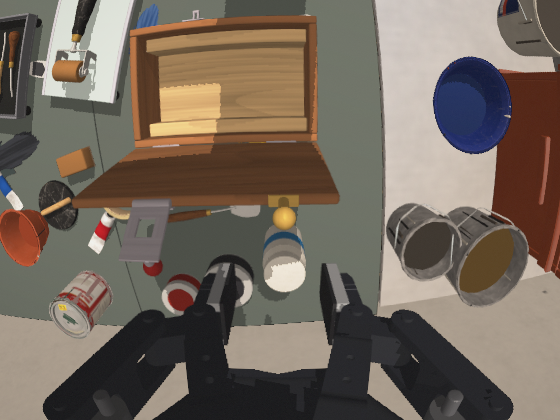

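>>> move_arm(targets=[0,0,0.3,3,0,0,0,0.3,6,0,0,0,0.3,8,0,0,0,0.3,9.3,0,0,0,0.3,10.2,0,-1,0,0.3,10.2,0,-1,0,0.3,10.2,0,-1,0,0.3,10.2,0,-1,0,0.3,10.2,0,-1,0,0.3,10.2,0], squeeze=50)

```text
clock: 50.65
eef_pos: [665.6, 237.5, 306.8]
tcp_rot: [3.139, 0.001, -2.962]
contact_force: [-1.1, 5.4, -3.3]
opening: 0.175
```

```bash
python3 - <<'E'
from h import *
st()
d=snap('wrist','zi_w')
H=np.array([632,229.5]); k=np.array([667,236.]); 
print(np.dot(k-H,[np.cos(CY),np.sin(CY)]))
a=np.pi/2+np.arcsin(36/204); print(a)
for th in np.arange(a,-.001,-.08):
    print(round(th,2),np.round([-20.4*(np.cos(a)-np.cos(th)),-20.4*(np.sin(th)-np.sin(a))],2))
E
```

```text
t 50.65 q [ 0.34   0.427  1.356  0.002  1.357 -1.411] p [665.6 237.5 306.8] rpy [ 3.139e+00  1.000e-03 -2.962e+00] F [-1.1  5.4 -3.3] op 0.175
35.59842123999037
1.748195931235267
1.75 [-0. -0.]
1.67 [ 1.62 -0.22]
1.59 [ 3.25 -0.32]
1.51 [ 4.88 -0.28]
1.43 [ 6.5  -0.11]
1.35 [8.1  0.18]
1.27 [9.68 0.61]
1.19 [11.22  1.15]
1.11 [12.7   1.82]
1.03 [14.13  2.61]
0.95 [15.5   3.51]
0.87 [16.78  4.51]
0.79 [17.98  5.61]
0.71 [19.09  6.81]
0.63 [20.11  8.09]
0.55 [21.01  9.45]
0.47 [21.8  10.87]
0.39 [22.48 12.36]
0.31 [23.04 13.89]
0.23 [23.47 15.46]
0.15 [23.78 17.07]
0.07 [23.95 18.69]
```

View pics/zi_w.png

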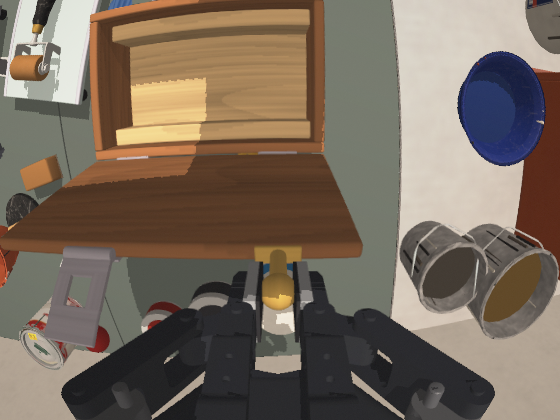

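>>> move_arm(targets=[-1,0.8,0,-0.12,0,-1,1.62,0,-0.22,0,-1,2.44,0,-0.28,0,-1,3.25,0,-0.32,0,-1,4.06,0,-0.31,0,-1,4.88,0,-0.28,0,-1,5.7,0,-0.2,0,-1,6.5,0,-0.11,0,-1,7.3,0,0.03,0,-1,8.1,0,0.18,0])

```text
clock: 51.7
eef_pos: [587.1, 222.6, 305.6]
tcp_rot: [3.14, 0.005, -2.963]
contact_force: [-3.8, 9.7, 1.1]
opening: 0.159
```

```bash
python3 - <<'E'
from h import *
st()
d=snap('scene','zj_s')
for n in ['lid_knob','hasp_pin','hasp_knob']:
    m=r.mark_of(d,n); print(n,[(np.round(x['position'],0),round(x['conf'],2)) for x in m[:2]])
E
```

```text
t 51.7 q [ 3.590e-01  2.960e-01  1.546e+00  1.000e-03  1.294e+00 -1.390e+00] p [587.1 222.6 305.6] rpy [ 3.14   0.005 -2.963] F [-3.8  9.7  1.1] op 0.159
lid_knob [(array([595., 223., 317.]), 0.77)]
hasp_pin [(array([626., 112., 290.]), 0.65)]
hasp_knob [(array([660., 117., 328.]), 0.8)]
```

>>> move_arm(targets=[-0.2,0,0,0,0,-0.2,0,0,0,0,-0.2,0,0,0,0,-0.2,0,0,0,0])

```text
clock: 52.3
eef_pos: [586.3, 221.6, 304.3]
tcp_rot: [3.142, 0.001, -2.963]
contact_force: [-0.1, 0.1, 0.0]
opening: 0.398
```

```bash
python3 - <<'E'
from h import *
d=snap('wrist','zk_w')
for n in ['lid_knob']:
    m=r.mark_of(d,n); print(n,[(np.round(x['position'],0),round(x['conf'],2)) for x in m[:2]])
d=snap('top','zk_t')
for n in ['lid_knob']:
    m=r.mark_of(d,n); print(n,[(np.round(x['position'],0),round(x['conf'],2)) for x in m[:2]])
st()
E
```

```text
lid_knob [(array([606., 227., 317.]), 0.62)]
lid_knob []
t 52.5 q [ 0.359  0.298  1.548 -0.     1.296 -1.391] p [586.  221.6 304.1] rpy [-3.142  0.    -2.962] F [-0.2  0.2  0.8] op 0.399
```

View pics/zk_w.png

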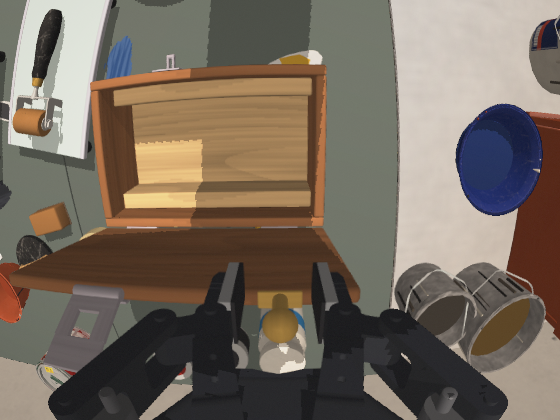

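```bash
python3 - <<'E'
from h import *
d=r.grab_frame('wrist')
for z in (317,322,326): print(back(d,(282,325),z))
d=snap('scene','zl_s')
m=r.mark_of(d,'lid_knob'); print([(np.round(x['position'],0),round(x['conf'],2)) for x in m[:2]])
E
```

```text
[606.32016846 227.32662752 317.        ]
[602.33219081 226.51919266 322.        ]
[599.14180869 225.87324477 326.        ]
[(array([607., 224., 322.]), 0.9)]
```

>>> move_arm(targets=[-0.2,-0.8,0,-0.4,0,-0.2,-1.6,0,-0.4,0,-0.2,-1.6,0,-0.4,0])

```text
clock: 52.95
eef_pos: [603.0, 224.7, 308.2]
tcp_rot: [3.141, 0.001, -2.963]
contact_force: [-0.7, -0.1, -0.1]
opening: 0.398
```

```bash
python3 - <<'E'
from h import *
d=snap('wrist','zm_w'); st()
m=r.mark_of(d,'lid_knob'); print([(np.round(x['position'],0),round(x['conf'],2)) for x in m[:2]])
E
```

```text
t 53.0 q [ 0.355  0.322  1.506 -0.     1.314 -1.395] p [602.3 224.6 307.9] rpy [-3.142  0.    -2.963] F [-0.6  0.3 -0.2] op 0.4
[(array([607., 226., 321.]), 0.62), (array([568., 137.,  -1.]), 0.26)]
```

View pics/zm_w.png

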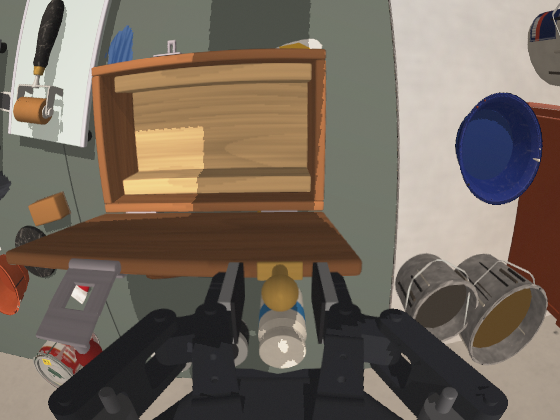

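>>> move_arm(targets=[-0.2,-0.3,0.1,0.1,0,-1,-0.3,0.1,0.1,0,-1,-0.3,0.1,0.1,0,-1,-0.3,0.1,0.1,0,-1,-0.3,0.1,0.1,0,-1,-0.3,0.1,0.1,0], squeeze=90)

```text
clock: 53.65
eef_pos: [604.5, 226.0, 307.2]
tcp_rot: [3.142, 0.0, -2.962]
contact_force: [1.6, -0.4, 1.0]
opening: 0.152
```

```bash
python3 - <<'E'
from h import *
d=snap('wrist','zn_w'); st()
m=r.mark_of(d,'lid_knob'); print([(np.round(x['position'],0),round(x['conf'],2)) for x in m[:2]])
a=1.43
for th in np.arange(a,-.001,-.05):
    print(round(th,2),np.round([-20.4*(np.cos(a)-np.cos(th)),-20.4*(np.sin(th)-np.sin(a))],2),end=' ')
E
```

```text
t 53.7 q [ 0.355  0.326  1.502 -0.     1.314 -1.395] p [604.5 226.  307.2] rpy [ 3.142  0.    -2.962] F [-0.1  0.1  1. ] op 0.152
[(array([605., 228., 320.]), 0.91)]
1.43 [-0. -0.] 1.38 [1.01 0.17] 1.33 [2.   0.39] 1.28 [2.99 0.65] 1.23 [3.96 0.97] 1.18 [4.91 1.34] 1.13 [5.84 1.75] 1.08 [6.75 2.21] 1.03 [7.64 2.71] 0.98 [8.5  3.26] 0.93 [9.33 3.85] 0.88 [10.14  4.48] 0.83 [10.9   5.14] 0.78 [11.64  5.85] 0.73 [12.34  6.59] 0.68 [13.    7.37] 0.63 [13.62  8.18] 0.58 [14.2   9.02] 0.53 [14.74  9.89] 0.48 [15.23 10.78] 0.43 [15.68 11.69] 0.38 [16.08 12.63] 0.33 [16.44 13.59] 0.28 [16.74 14.56] 0.23 [17.   15.55] 0.18 [17.21 16.55] 0.13 [17.37 17.55] 0.08 [17.47 18.57] 0.03 [17.53 19.59]
```

View pics/zn_w.png

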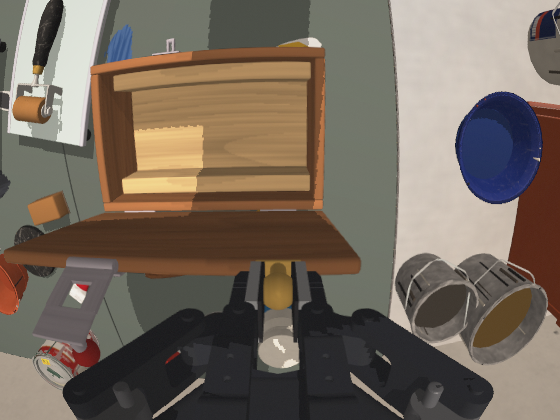

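>>> move_arm(targets=[-1,0.5,0,0.08,0,-1,1.01,0,0.17,0,-1,1.5,0,0.28,0,-1,2.0,0,0.39,0,-1,2.5,0,0.52,0,-1,2.99,0,0.65,0,-1,3.5,0,0.8,0,-1,3.96,0,0.97,0,-1,4.44,0,1.15,0,-1,4.91,0,1.34,0])

```text
clock: 54.75
eef_pos: [556.6, 216.9, 293.9]
tcp_rot: [-3.141, 0.002, -2.962]
contact_force: [7.7, -2.0, 0.5]
opening: 0.153
```

```bash
python3 - <<'E'
from h import *
d=snap('wrist','zo_w'); st()
m=r.mark_of(d,'lid_knob'); print([(np.round(x['position'],0),round(x['conf'],2)) for x in m[:2]])
E
```

```text
t 54.8 q [ 3.700e-01  2.550e-01  1.627e+00 -1.000e-03  1.259e+00 -1.380e+00] p [555.3 216.7 293.7] rpy [-3.141  0.    -2.962] F [-8.2 -5.2 10.7] op 0.158
[(array([555., 216., 304.]), 0.63)]
```

View pics/zo_w.png

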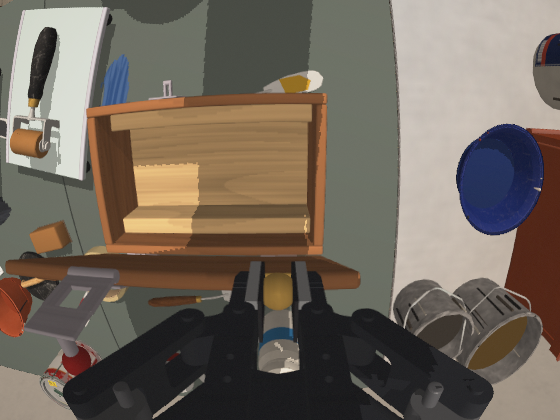

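>>> move_arm(targets=[-1,0.93,0,0.35,0,-1,1.84,0,0.8,0,-1,2.73,0,1.3,0,-1,3.59,0,1.85,0,-1,4.42,0,2.45,0,-1,5.23,0,3.07,0,-1,5.99,0,3.75,0,-1,6.73,0,4.45,0,-1,7.43,0,5.2,0,-1,8.09,0,6.0,0])

```text
clock: 55.85
eef_pos: [475.6, 202.7, 232.8]
tcp_rot: [3.142, -0.001, -2.962]
contact_force: [-0.1, 1.2, -0.1]
opening: 0.005
```

```bash
python3 - <<'E'
from h import *
d=snap('wrist','zp_w'); st()
m=r.mark_of(d,'lid_knob'); print([(np.round(x['position'],0),round(x['conf'],2)) for x in m[:2]])
E
```

```text
t 55.9 q [ 0.4    0.184  1.862  0.     1.099 -1.35 ] p [474.1 202.2 231.4] rpy [-3.141 -0.004 -2.962] F [-2.   0.3 -1.3] op -0.004
[]
```

View pics/zp_w.png

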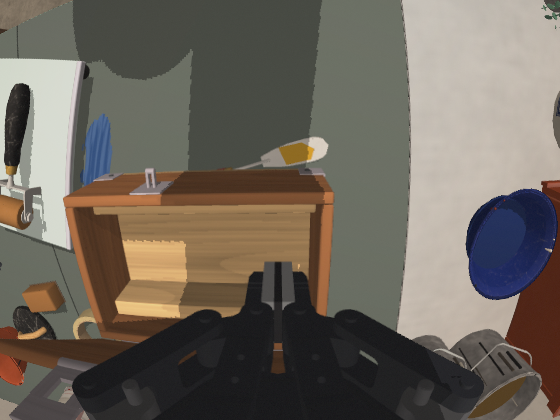

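>>> move_arm(targets=[-1,0,0,-3,0,-1,0,0,-7,0,-1,0,0,-12,0,-1,0,0,-17,0,-1,0,0,-17,0,-1,0,0,-17,0])

```text
clock: 56.55
eef_pos: [477.1, 203.1, 404.9]
tcp_rot: [3.141, 0.003, -2.962]
contact_force: [0.6, 0.4, -0.7]
opening: -0.002
```

```bash
python3 - <<'E'
from h import *
st()
for c in ('wrist','scene','top'):
    d=snap(c,'zq_'+c)
    for n in ['lid_knob','hasp_pin','hasp_knob','roller_mid']:
        m=r.mark_of(d,n); print(c,n,[(np.round(x['position'],0),round(x['conf'],2)) for x in m[:2]])
E
```

```text
t 56.55 q [ 0.4    0.058  1.625  0.     1.456 -1.351] p [477.1 203.1 404.9] rpy [ 3.141e+00  3.000e-03 -2.962e+00] F [ 0.6  0.4 -0.7] op -0.002
wrist lid_knob [(array([514., 211., 281.]), 0.6)]
wrist hasp_pin [(array([554., 104., 262.]), 0.81)]
wrist hasp_knob [(array([574., 103., 312.]), 0.84), (array([ 488., -139.,   -1.]), 0.61)]
wrist roller_mid [(array([ 488., -142.,   56.]), 0.55), (array([ 492., -138.,   -2.]), 0.21)]
scene lid_knob [(array([514., 206., 280.]), 0.86), (array([ 493., -137.,   -2.]), 0.43)]
scene hasp_pin [(array([556.,  98., 260.]), 0.73), (array([ 550., -327.,   36.]), 0.65)]
scene hasp_knob [(array([572.,  99., 310.]), 0.69)]
scene roller_mid [(array([ 489., -142.,   58.]), 0.83)]
top lid_knob [(array([516., 204., 284.]), 0.68)]
top hasp_pin [(array([553., 102., 259.]), 0.68), (array([516., 202., 281.]), 0.16)]
top hasp_knob [(array([574., 104., 309.]), 0.68)]
top roller_mid []
```

View pics/zq_scene.png

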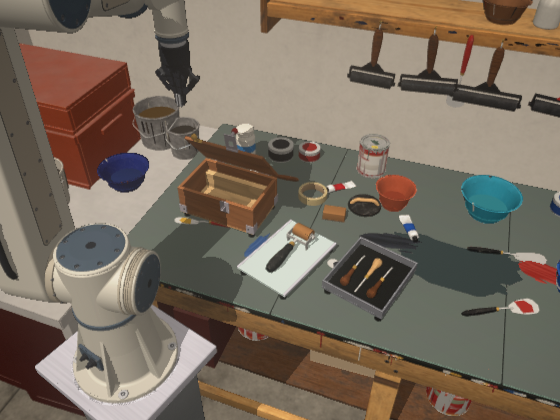

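View pics/zq_wrist.png

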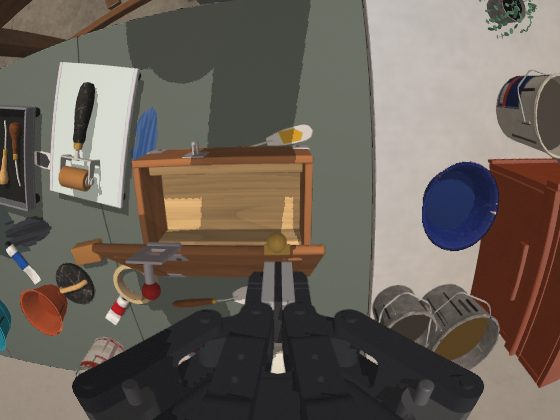

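```bash
cat > push.py <<'E'
from h import *
def W(x,y,z):
    c,s=np.cos(CY),np.sin(CY); return [CH[0]+c*x-s*y,CH[1]+s*x+c*y,z]
def T(phi,rho=150): 
    return W(86-rho*np.cos(phi)+5.5*np.sin(phi)+11,60,123.5+rho*np.sin(phi)+5.5*np.cos(phi))
E
python3 - <<'E'
from push import *
p=T(.95); print(p); p[2]=285
plan(p,3.321)
E
```

```text
[np.float64(567.941860773206), np.float64(196.59213789555128), np.float64(248.7115827104574)]
t 57.3 q [ 0.399  0.059  1.627 -0.     1.456 -1.351] p [476.5 202.8 403.7] rpy [-3.142 -0.    -2.962] F [ 0.1 -0.   0.4] op 0.001
shift cm [-8.89 -2.24 11.87]
turn deg -0.0
```

>>> move_arm(targets=[-1,-3,-1,0,0,-1,-6.5,-2,0,0,-1,-9,-2.2,0,0,-1,-9,-2.2,3,0,-1,-9,-2.2,6,0,-1,-9,-2.2,9,0,-1,-9,-2.2,11.9,0,-1,-9,-2.2,11.9,0])

```text
clock: 58.1
eef_pos: [566.8, 196.4, 280.7]
tcp_rot: [-3.141, -0.007, -2.962]
contact_force: [-0.2, -0.8, -0.7]
opening: 0.002
```

```bash
python3 - <<'E'
from push import *
s=st(); snap('wrist','zr_w')
for ph in np.arange(1.0,-.06,-.05): print(round(ph,2),np.round(shift(s,T(ph)),2))
E
```

```text
t 58.1 q [ 0.331  0.275  1.629  0.     1.244 -1.419] p [566.8 196.4 280.7] rpy [-3.141 -0.007 -2.962] F [-0.2 -0.8 -0.7] op 0.002
1.0 [-0.77  0.    2.8 ]
0.95 [-0.13 -0.    3.2 ]
0.9 [ 0.48 -0.    3.63]
0.85 [ 1.07 -0.01  4.1 ]
0.8 [ 1.64 -0.01  4.59]
0.75 [ 2.18 -0.01  5.11]
0.7 [ 2.69 -0.02  5.66]
0.65 [ 3.18 -0.02  6.23]
0.6 [ 3.63 -0.02  6.82]
0.55 [ 4.06 -0.02  7.44]
0.5 [ 4.46 -0.02  8.08]
0.45 [ 4.82 -0.02  8.74]
0.4 [ 5.15 -0.03  9.41]
0.35 [ 5.44 -0.03 10.1 ]
0.3 [ 5.7  -0.03 10.8 ]
0.25 [ 5.93 -0.03 11.52]
0.2 [ 6.12 -0.03 12.24]
0.15 [ 6.27 -0.03 12.98]
0.1 [ 6.39 -0.03 13.72]
0.05 [ 6.47 -0.03 14.47]
-0.0 [ 6.51 -0.03 15.22]
-0.05 [ 6.51 -0.03 15.97]
```

View pics/zr_w.png

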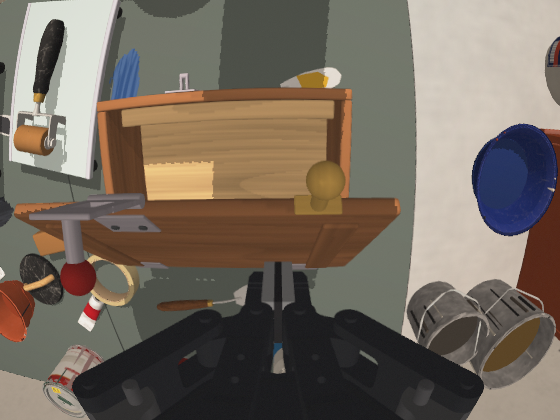

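>>> move_arm(targets=[-1,-0.1,0,1.5,0,-1,-0.1,0,3.2,0,-1,0.48,0,3.63,0,-1,1.07,0,4.1,0,-1,1.64,0,4.6,0,-1,2.18,0,5.1,0,-1,2.69,0,5.66,0,-1,3.18,0,6.23,0,-1,3.63,0,6.82,0,-1,4.06,0,7.44,0])

```text
clock: 59.15
eef_pos: [528.4, 189.9, 209.7]
tcp_rot: [3.142, -0.0, -2.962]
contact_force: [-0.1, -1.0, 3.9]
opening: -0.006
```

```bash
python3 - <<'E'
from push import *
s=st(); snap('wrist','zs_w'); d=snap('scene','zs_s')
m=r.mark_of(d,'lid_knob'); print([(np.round(x['position'],0),round(x['conf'],2)) for x in m[:2]])
for ph in np.arange(.5,-.06,-.05): print(round(ph,2),np.round(shift(s,T(ph)),2))
E
```

```text
t 59.15 q [ 0.342  0.277  1.792  0.     1.072 -1.408] p [528.4 189.9 209.7] rpy [ 3.142 -0.    -2.962] F [-0.1 -1.   3.9] op -0.006
[(array([470., 196., 234.]), 0.71)]
0.5 [ 0.62 -0.07  0.95]
0.45 [ 0.98 -0.07  1.6 ]
0.4 [ 1.32 -0.07  2.28]
0.35 [ 1.62 -0.08  2.96]
0.3 [ 1.88 -0.08  3.67]
0.25 [ 2.11 -0.08  4.38]
0.2 [ 2.31 -0.08  5.11]
0.15 [ 2.46 -0.08  5.84]
0.1 [ 2.58 -0.08  6.58]
0.05 [ 2.67 -0.08  7.33]
0.0 [ 2.71 -0.08  8.08]
-0.05 [ 2.72 -0.08  8.83]
```

View pics/zs_s.png

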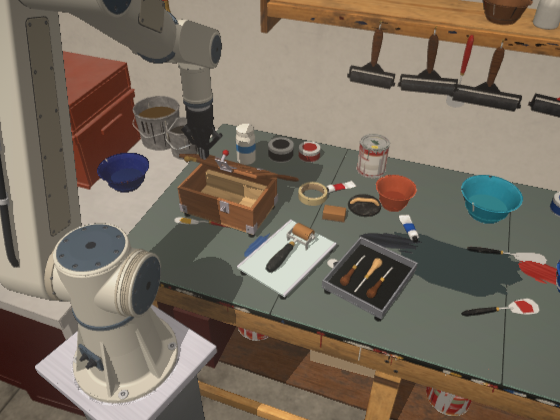

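>>> move_arm(targets=[-1,0.4,0,0.5,0,-1,0.8,0,1.3,0,-1,1.2,0,2.0,0,-1,1.5,0,2.7,0,-1,1.75,0,3.35,0,-1,2.0,0,4.1,0,-1,2.2,0,4.8,0,-1,2.35,0,5.5,0,-1,2.5,0,6.2,0,-1,2.55,0,6.8,0])

```text
clock: 60.3
eef_pos: [503.6, 185.3, 141.5]
tcp_rot: [-3.142, -0.001, -2.962]
contact_force: [-2.4, 0.8, 2.9]
opening: 0.001
```

```bash
python3 - <<'E'
from push import *
s=st(); d=snap('scene','zt_s')
m=r.mark_of(d,'lid_knob'); print([(np.round(x['position'],0),round(x['conf'],2)) for x in m[:2]])
print(np.round(shift(s,T(0)),2))
E
```

```text
t 60.3 q [ 0.35   0.324  1.903  0.     0.914 -1.4  ] p [503.6 185.3 141.5] rpy [-3.142e+00 -1.000e-03 -2.962e+00] F [-2.4  0.8  2.9] op 0.001
[(array([434., 190., 143.]), 0.9)]
[ 0.18 -0.08  1.25]
```

>>> move_arm(targets=[-1,0.1,0,0.5,0,-1,0.1,0,1,0,-1,0.1,0,1.25,0,-1,0.1,0,1.4,0,-1,0.1,0,1.5,0,-1,0.1,0,1.5,0])

```text
clock: 61.0
eef_pos: [502.8, 185.3, 128.9]
tcp_rot: [3.142, -0.0, -2.962]
contact_force: [-8.4, -2.3, 21.8]
opening: 0.001
```

```bash
python3 - <<'E'
from push import *
s=st(); d=snap('scene','zu_s')
m=r.mark_of(d,'lid_knob'); print([(np.round(x['position'],0),round(x['conf'],2)) for x in m[:2]])
E
```

```text
t 61.0 q [ 0.35   0.341  1.914  0.     0.887 -1.4  ] p [502.8 185.3 128.9] rpy [ 3.142 -0.    -2.962] F [-8.4 -2.3 21.8] op 0.001
[(array([434., 190., 124.]), 0.81), (array([480.,  88., 122.]), 0.2)]
```

>>> move_arm(targets=[-1,0,0,-2,0,-1,0,0,-5,0,-1,0,0,-9,0,0,0,-4,-11,0,0,1,-8,-11,0,0,2,-10,-11,0,0,2,-10,-11,0])

```text
clock: 61.8
eef_pos: [500.5, 81.0, 237.4]
tcp_rot: [-3.141, -0.0, -2.965]
contact_force: [-1.2, 0.5, 0.9]
opening: 0.499
```

```bash
python3 - <<'E'
from push import *
for c in ('wrist','scene','top'):
    d=snap(c,'zv_'+c)
    for n in ['lid_knob','hasp_pin','hasp_knob']:
        m=r.mark_of(d,n); print(c,n,[(np.round(x['position'],0),round(x['conf'],2)) for x in m[:2]])
plan([460,80,160],3.327)
E
```

```text
wrist lid_knob [(array([431., 194., 126.]), 0.8)]
wrist hasp_pin [(array([481.,  87., 125.]), 0.61)]
wrist hasp_knob [(array([459.,  80., 170.]), 0.9)]
scene lid_knob [(array([431., 193., 122.]), 0.9)]
scene hasp_pin []
scene hasp_knob [(array([629., 233., 121.]), 0.48), (array([456.,  77., 170.]), 0.46)]
top lid_knob [(array([436., 188., 126.]), 0.86)]
top hasp_pin []
top hasp_knob [(array([456.,  77., 170.]), 0.49)]
t 62.4 q [ 0.162  0.164  1.873 -0.     1.104 -1.588] p [501.1  83.6 237.2] rpy [-3.142 -0.    -2.962] F [0.4 0.4 0.2] op 0.5
shift cm [4.11 0.38 7.72]
turn deg -0.3
```

View pics/zv_wrist.png

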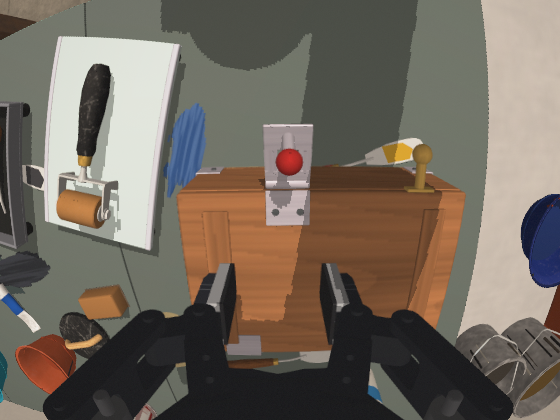

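>>> move_arm(targets=[0,2,0.2,0,0,0,4.2,0.35,0,0,0,4.2,0.35,2,0,0,4.2,0.35,4,0,0,4.2,0.35,6,0,0,4.2,0.35,7.6,0,-0.3,4.2,0.35,7.6,0,-0.3,4.2,0.35,7.6,0])

```text
clock: 63.2
eef_pos: [459.2, 79.3, 161.5]
tcp_rot: [3.142, -0.0, -2.962]
contact_force: [0.5, -0.4, 0.5]
opening: 0.345
```

```bash
python3 - <<'E'
from push import *
st();d=snap('wrist','zw_w')
m=r.mark_of(d,'hasp_knob'); print([(np.round(x['position'],0),round(x['conf'],2)) for x in m[:2]])
E
```

```text
t 63.2 q [ 0.168  0.194  2.031 -0.     0.917 -1.582] p [459.2  79.3 161.5] rpy [ 3.142 -0.    -2.962] F [ 0.5 -0.4  0.5] op 0.345
[(array([459.,  77., 173.]), 0.76)]
```

View pics/zw_w.png

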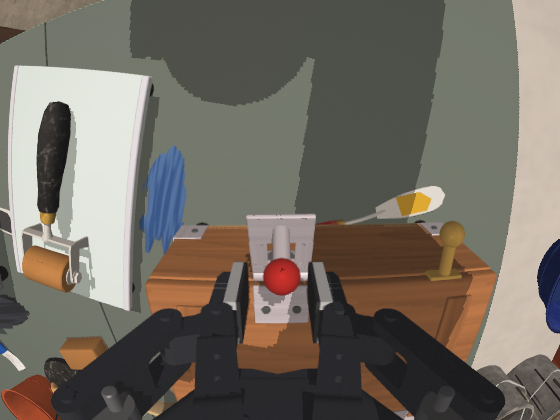

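>>> move_arm(targets=[-1,0,0.1,0,0,-1,0,0.1,0,0,-1,0,0.1,0,0,-1,0,0.1,0,0,-1,0,0.1,0,0], squeeze=30)

```text
clock: 63.8
eef_pos: [458.9, 80.8, 162.0]
tcp_rot: [3.141, 0.0, -2.963]
contact_force: [-3.6, 4.3, 6.6]
opening: 0.184
```

```bash
python3 - <<'E'
from push import *
st()
f=lambda th: np.array([45.5*np.sin(th)+30*np.cos(th),45.5*np.cos(th)-30*np.sin(th)])/10
for th in np.arange(2.15,-.1,-.1): print(round(th,2),np.round(f(th)-f(2.15),2))
E
```

```text
t 63.8 q [ 1.700e-01  1.930e-01  2.031e+00  1.000e-03  9.170e-01 -1.580e+00] p [458.9  80.8 162. ] rpy [ 3.141  0.    -2.963] F [-3.6  4.3  6.6] op 0.184
2.15 [0. 0.]
2.05 [0.49 0.24]
1.95 [0.95 0.53]
1.85 [1.38 0.86]
1.75 [1.78 1.24]
1.65 [2.13 1.65]
1.55 [2.45 2.1 ]
1.45 [2.71 2.57]
1.35 [2.93 3.07]
1.25 [3.1  3.59]
1.15 [3.21 4.12]
1.05 [3.27 4.66]
0.95 [3.28 5.21]
0.85 [3.23 5.75]
0.75 [3.13 6.29]
0.65 [2.98 6.81]
0.55 [2.77 7.31]
0.45 [2.51 7.79]
0.35 [2.21 8.25]
0.25 [1.87 8.67]
0.15 [1.48 9.05]
0.05 [1.06 9.4 ]
-0.05 [0.6 9.7]
```

>>> move_arm(targets=[-1,0.49,0,0.24,0,-1,0.95,0,0.53,0,-1,1.38,0,0.86,0,-1,1.78,0,1.24,0,-1,2.13,0,1.65,0,-1,2.45,0,2.1,0,-1,2.71,0,2.57,0,-1,2.93,0,3.07,0,-1,3.1,0,3.59,0,-1,3.21,0,4.12,0])

```text
clock: 64.8
eef_pos: [427.0, 74.7, 120.1]
tcp_rot: [3.141, -0.0, -2.963]
contact_force: [-1.3, 4.8, 3.3]
opening: 0.18
```

```bash
python3 - <<'E'
from push import *
st();d=snap('wrist','zx_w')
for n in ['hasp_knob','hasp_pin']:
  m=r.mark_of(d,n); print([(np.round(x['position'],0),round(x['conf'],2)) for x in m[:2]])
E
```

```text
t 64.8 q [ 1.690e-01  2.130e-01  2.129e+00  1.000e-03  8.000e-01 -1.581e+00] p [427.   74.7 120.1] rpy [ 3.141 -0.    -2.963] F [-1.3  4.8  3.3] op 0.18
[(array([432.,  78., 132.]), 0.66)]
[(array([483.,  86., 126.]), 0.58)]
```

View pics/zx_w.png

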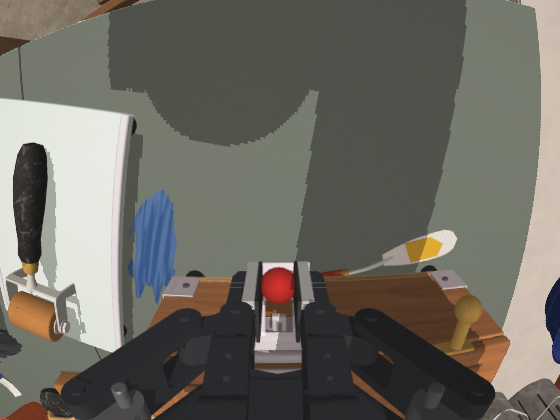

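>>> move_arm(targets=[-1,0.06,0,0.54,0,-1,0.07,0,1.09,0,-1,0.02,0,1.63,0,-1,-0.08,0,2.17,0,-1,-0.23,0,2.69,0,-1,-0.44,0,3.19,0,-1,-0.7,0,3.67,0,-1,-1.0,0,4.13,0,-1,-1.34,0,4.55,0,-1,-1.73,0,4.93,0])

```text
clock: 65.95
eef_pos: [443.6, 77.8, 70.6]
tcp_rot: [3.141, -0.002, -2.963]
contact_force: [-3.2, 5.7, 2.1]
opening: 0.18
```

>>> move_arm(targets=[-1,-0.42,0,0.35,0,-1,-0.7,0,0.52,0,-1,-0.9,0,0.6,0,-1,-0.9,0,0.6,0])

```text
clock: 66.35
eef_pos: [450.1, 79.1, 64.9]
tcp_rot: [3.141, -0.007, -2.962]
contact_force: [-13.4, 5.0, 17.7]
opening: 0.179
```

```bash
python3 - <<'E'
from push import *
st();d=snap('wrist','zy_w')
for n in ['hasp_knob','hasp_pin']:
  m=r.mark_of(d,n); print([(np.round(x['position'],0),round(x['conf'],2)) for x in m[:2]])
E
```

```text
t 66.35 q [ 1.700e-01  3.470e-01  2.113e+00  1.000e-03  6.880e-01 -1.580e+00] p [450.1  79.1  64.9] rpy [ 3.141 -0.007 -2.962] F [-13.4   5.   17.7] op 0.179
[(array([453.,  80.,  77.]), 0.83)]
[]
```

View pics/zy_w.png

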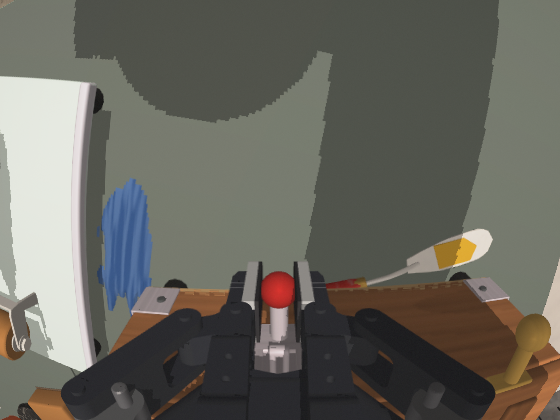

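>>> move_arm(targets=[-1,0.1,0,-0.15,0,-0.5,0.1,0,-0.15,0,0,0.1,0,-0.15,0,0,0.1,0,-0.15,0,0,0.1,0,-0.15,0,0,0.1,0,-2,0,0,0.1,0,-5,0,0,0.1,0,-9,0,0,0.1,0,-14,0,0,0.1,0,-18,0])

```text
clock: 67.5
eef_pos: [452.5, 78.9, 247.4]
tcp_rot: [-3.141, 0.001, -2.962]
contact_force: [0.9, -0.4, -1.3]
opening: 0.498
```

```bash
python3 - <<'E'
from push import *
st()
for c in ('wrist','scene','top'):
    d=snap(c,'A_'+c)
    for n in ['lid_knob','hasp_pin','hasp_knob','roller_mid','gouge_a_mid','gouge_b_mid','gouge_c_mid']:
        m=r.mark_of(d,n); print(c,n,[(np.round(x['position'],0),round(x['conf'],2)) for x in m[:2]])
E
```

```text
t 67.5 q [ 0.17   0.072  1.955 -0.     1.113 -1.58 ] p [452.5  78.9 247.4] rpy [-3.141e+00  1.000e-03 -2.962e+00] F [ 0.9 -0.4 -1.3] op 0.498
wrist lid_knob [(array([434., 195., 121.]), 0.76), (array([ 490., -141.,   58.]), 0.21)]
wrist hasp_pin [(array([484.,  88., 124.]), 0.76)]
wrist hasp_knob [(array([455.,  79.,  78.]), 0.88)]
wrist roller_mid [(array([ 492., -144.,   54.]), 0.8)]
wrist gouge_a_mid [(array([ 548., -322.,   35.]), 0.85)]
wrist gouge_b_mid []
wrist gouge_c_mid []
scene lid_knob [(array([435., 191., 124.]), 0.91)]
scene hasp_pin [(array([482.,  84., 119.]), 0.52)]
scene hasp_knob [(array([438., 189., 122.]), 0.62), (array([450.,  76.,  79.]), 0.55)]
scene roller_mid [(array([ 486., -145.,   57.]), 0.86), (array([ 544., -366.,   25.]), 0.42)]
scene gouge_a_mid [(array([ 548., -325.,   36.]), 0.52)]
scene gouge_b_mid [(array([ 546., -364.,   28.]), 0.43)]
scene gouge_c_mid [(array([ 548., -406.,   34.]), 0.63)]
top lid_knob []
top hasp_pin []
top hasp_knob []
top roller_mid [(array([ 487., -139.,   53.]), 0.6)]
top gouge_a_mid [(array([ 541., -321.,   34.]), 0.5)]
top gouge_b_mid [(array([ 544., -362.,   33.]), 0.74), (array([568., 136.,   1.]), 0.21)]
top gouge_c_mid [(array([ 545., -406.,   38.]), 0.66), (array([ 486., -141.,    1.]), 0.36)]
```

View pics/A_wrist.png

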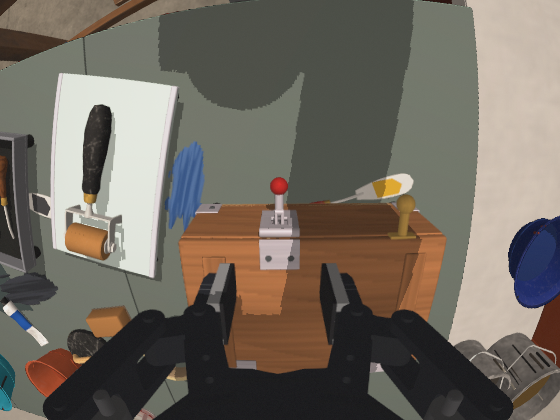

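View pics/A_scene.png

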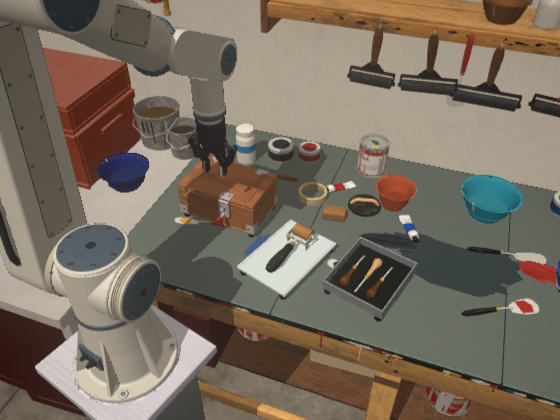

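```bash
python3 -c "
from h import *
st(); print(r.sign_off())"
```

```text
t 68.7 q [ 0.17   0.076  1.958 -0.     1.108 -1.58 ] p [452.3  79.  244.8] rpy [-3.142  0.    -2.962] F [-0.7  0.2  0.4] op 0.502
the job is handed in; nothing more can be done
None
```

I finished the whole task and handed it in at 68.7 s. The hand-in reports no verdict, so the only confirmation is my own final checks.

**What I did:**
- **Opening:** I flipped the hasp up to about 2.1 rad and opened the lid to about 1.75 rad, where it stood by itself.
- **Gouges and roller:** I moved all three gouges into the tray and laid the roller on the slab.
- **Closing:** I shut the lid and swung the hasp down to its stop over the staple.

**Last checks:**
- **Gouges:** all three lie in the tray, within about 50 mm of its middle and about 35 mm above the bench.
- **Roller:** it rests about 5 mm from the slab's middle, with its centre about 55 mm above the bench.
- **Lid:** its knob is back at 121–124 mm, the shut height.
- **Hasp:** its knob is at (450–455, 76–79, 78) mm, which matches its fastened position at the start.
- **Robot:** it stands clear, touching nothing.

**What went wrong or disagreed:**
- **Lid knob slips:** the lid knob came out of the grip once while opening and twice while closing. I regripped it after the first two. After the third I pushed the lid shut with closed fingertips, pressing with about 22 N at the end.
- **Hasp view:** the overhead camera could not see the hasp or the lid knob at the end, so those checks rest on the wrist and scene cameras only. The scene camera's top guess for the hasp knob fell on the lid knob, so I used its second guess.

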